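# Vibration pen on the chalked bearing

### The arm

A 6-joint arm with a two-finger parallel gripper is mounted at the origin on the work surface. World frame = base frame: x ahead of the robot, y to its left, z up, the work surface at z = 0. Lengths are in m, angles in rad, forces in N, time in s.
With the tool pointing down it reaches from about 0.375 to 0.9 m from the base axis. Payload 3.1 kg.
Tool frame: the origin (TCP) lies at the very end of the fingers, on their centre line; the grasp point (between the pads) lies 19 mm behind it; x points along the fingers, z is the direction in which the jaws open and shut, and the axes are right-handed (so a half turn about x gives the same grasp; the last joint's range is limited). The gripper opens to 85 mm and grips with 20 to 120 N. Pads are 22 mm wide; open, the fingers measure 114 mm over their backs; the gripper's body (76 mm by 85 mm) begins 54 mm behind the grasp point. The pads swing forward as they close: fully open they stand 13 mm farther back than shut.
Start: joints at [-1.512, 0.527, 1.433, -0, 1.181, -0.178], TCP at [0.147, -0.607, 0.231] pointing down, gripper open.
Joint ranges: [-3.08, 3.08], [-0.75, 2.2], [0.22, 2.44], [-1.43, 4.57], [0, 2.65], [-2.85, 2.85]. Speed limits (rad/s): [2.79, 2.79, 3.14, 3.14, 3.14, 3.14].

### API

Orientations are given as a unit quaternion [x, y, z, w].
In Python, from station import manip, viewer, job gives the robot as it stands.
- The arm moves only by the tool move_arm, never from a script. Its argument "deltas" is one flat list of numbers, 7 for each row, row after row: the finger opening in mm, from 0 to 85.4, then the shift along the tool's x, y, z in mm, then the turn, a rotation vector about the tool's x, y, z in degrees. In form: [jaw, tx, ty, tz, rx, ry, rz, jaw, tx, ty, tz, rx, ry, rz, ...]. A call has 1 to 10 rows; each row shifts and turns the commanded pose from where the row before left it, along the tool's axes as they then stand; what a row does not reach is not made up. A row lasts 1/10 s, in which the tool goes at most 50 mm and 8.59 degrees, less where a joint would pass 70% of its speed; a pose out of reach is approached as far as the arm can. A call is refused whole if a number of a shift passes 50 or a number of a turn 8.59, either way. A call with a gripper value outside its range is refused whole. The fingers move at their own pace and stop on an object; "force" is the grip in N (left out, the last holds). Time passes only in rows, so rows that do not move let the fingers close. It gives the time, the measured TCP pose, the force and the opening at its end, in the units of the state.
- manip.sense(): the state, without advancing time (a new reading comes with each control period).
- viewer.snapshot(name): name is "scene" or "top" or "wrist"; returns a dict with "image" (480x640x3 uint8, red, green, blue), "depth" (480x640 float32, m along the optical axis (not along the pixel's ray), 0 where there is no reading), "fovy" (degrees; the focal length in pixels is half the picture's height over the tangent of half this angle, whatever the lens; pixels are square), "cx", "cy" (the principal point, pixels), "R" (3x3) and "t" (3): a world point X has camera coordinates R X + t. Camera axes: x right, y down, z forward; pixel columns grow to the right and rows downward; lengths in m; the calibration is good to about 2 mm. The wrist camera is an equidistant fisheye: a pixel r from the principal point sees the ray r / f radians off the axis. A picture is of the moment at which its call begins.
- job.sign_off(): hands the job in, once; it reports no verdict.
The state is a dict: "t": time; "q": joint angles; "qd": joint speeds; "tau": joint torques, N m; "tcp_pos": TCP position; "tool_rot": TCP orientation; "force": force on the tool from outside, world axes, zero at the start; "ft_torque": the same for the moment, N m; "finger_gap": opening from 0.0 (shut) to 1.0 (fully open).
Only numpy, scipy, OpenCV 4.12 (cv2) and the standard library are available. Lean on these libraries where they do the work, as an engineer would, in place of code of your own. Each camera call takes 0.05 s, during which the arm holds its last target.

### The job

A spare pulley wheel has been left lying on one bearing of the polishing spindle, over the chalk ring that marks the measuring spot: first lift it off and lay it flat on the bench, clear of the machine. Then take the vibration pen out of its slanted tube and hold it upright with its tip inside the chalk ring, pressed lightly so that the sprung tip is pushed about half-way in but not fully home, and finish holding it there like that, without letting go, so that I can start the machine and read it. Do not knock or drop the pulley, and leave the other things on the bench where they are.

Things in the scene. Friction and masses are not known exactly. Their poses are not given: they have to be found in the camera images.
- pulley_mid (a point): The spare pulley wheel, loose, lying flat on one bearing: steel, rim 58 mm in diameter and 20 mm thick with a V groove round it, hub 26 mm in diameter standing 7 mm above the rim; about 340 g. This point is on its axis, half-way up the rim (10 mm above its underside); z is the axis, hub upward. Grip it across the rim or by the hub.
- spot (a point): The measuring spot: centre of a chalk ring 19 mm in diameter on the flat, level top of one bearing cap of the polishing spindle, hidden under the spare pulley at the start. The cap's flat top is 52 mm by 46 mm and 118 mm above the bench.
- spindle: Polishing spindle, bolted down: green base 150 (x) by 300 mm (y), origin under its middle at bench height. Shaft along y, 79 mm up, in two dark bearings 136 mm long (x) with flat tops 118 mm high, at y = -85 and 85 mm; the one without the spare pulley has a chalk tick. Belt pulley d 70 between them, cotton mop d 125, 32 mm thick, at y = 182 mm, bare taper screw to y = -232 mm.
- pen_grip (a point): Where to grip the vibration pen: on its axis, 128 mm above the point of its free tip. A grey stick 30 mm (its x) by 22 mm (its y, the sides to grip), flat-sided from 27 to 165 mm above the point, 170 mm long, 120 g; z runs from tip to top end. It starts leaning 20 to 23 degrees in its holder's tube, which ends 39 mm below this point: draw it out along its axis by 95 mm or more.
- pen_point (a point): The point of the pen's steel tip, 8 mm in diameter with a round end; it slides into the pen against a spring. On the pen's axis, with the pen's axes.
- pen_tip (a joint): How far the sprung tip is pushed into the pen, in m: 0 free, 0.008 fully home. The spring starts at about 2 N and gains 1.5 N per mm, about 8 N half-way and 14 N fully home.
- pen_holder: The pen's holder, fixed to the bench: steel foot plate 100 mm (x) by 80 mm (y), 6 mm thick, with a rectangular tube 39 mm by 31 mm outside, 92 mm long, leaning 20 degrees towards the holder's -x. Origin under the middle of the plate.
- pin_dispenser: The push dispenser for split pins, fixed to the bench: grey box 80 mm by 72 mm, with its plunger 125 mm high, and a tray on its -x side that ends 64 mm from the origin. Origin at bench height.
- fuel_cap: Red plastic fuel cap, 60 mm in diameter, 32 mm high; leave it. Origin under its middle.
- spark_plug: Spark plug lying along its x, 81 mm long, 21 mm thick; leave it. Origin under its hexagon.
- carburettor: Aluminium carburettor body, 88 mm (x) by 72 mm (y), 102 mm high; leave it. Origin under its middle.
- headlamp_bulb: Headlamp bulb standing in a small open carton 54 mm square, 90 mm high in all; leave it. Origin under its middle.
- bolt_jar: Glass jar 70 mm in diameter, 85 mm high; leave it. Origin under its middle.
- spanner: Steel spanner lying along its x, 180 mm long, 8 mm thick; leave it. Origin under its middle.
Mind the look-alikes: they are no part of the job. Of the things that look like the part that bears pen_grip, the smaller one is meant.

How it is judged:
On the way, in this order (a step that is already met when the one before it is completed fails the run):
1. the spare pulley lies flat on the bench, let go and at rest, off the machine (height (world z) of pulley_mid below 0.016 m and angle between pulley_mid's own z axis and vertical below 0.12 rad and contact force between pulley and spindle below 0.1 N and contact force between the fingers and pulley below 0.1 N and linear speed of pulley below 0.02 m/s), for 0.2 s.
2. the pen is gripped, clear of its tube and upright (contact force between the fingers and pen above 3 N and contact force between pen and pen_holder below 0.1 N and angle between pen_grip's own z axis and vertical below 0.14 rad and height (world z) of pen_point above 0.1 m), for 0.2 s.
At the end, for the whole second after the job is handed in: For a further second the pen is gripped, upright within 8 degrees, clear of its holder and still, its point within 9 mm of the spot, pressing with 2.5 to 13.5 N, its tip pushed in by 1 to 7.2 mm; the pulley lies flat on the bench (mid-rim below 16 mm, level within 7 degrees), let go and at rest (all of step 1 and contact force between the fingers and pen above 3 N and contact force between pen and pen_holder below 0.1 N and angle between pen_grip's own z axis and vertical below 0.14 rad and distance between pen_point and spot below 0.009 m and contact force between pen and spindle between 2.5 and 13.5 N and value of joint pen_tip between 0.001 and 0.0072 m and linear speed of pen below 0.02 m/s); the arm keeps its last pose, push and grip.
It fails at once if the pulley is dropped or knocked off: it moves faster than 0.6 m/s while the fingers do not touch it (linear speed of pulley above 0.6 m/s and contact force between the fingers and pulley below 0.1 N).
It fails at once if the pen is pressed on the machine with more than 22 N (contact force between pen and spindle above 22 N).
It fails at once if one of the other things on the bench is moved by more than 20 mm (distance of any of fuel_cap, spark_plug, carburettor, headlamp_bulb, bolt_jar, spanner from where it was at the start of the episode above 0.02 m).
It also fails if it takes over 59 s, if anything falls off the work surface, if the arm or the gripper's body presses on something with over 40 N, if the wrist force passes 120 N, or if a joint passes its speed limit or range.

## Working session

There is one attempt and no reset: what is moved stays moved. The work goes in short steps, Python scripts to look and compute and a tool call to move; the robot and the scene stay as the last step left them, time stands still between calls to the robot, and variables do not carry over. Pictures are saved under pics/ and viewed, and the job is handed in when it is done.

Besides the shell and the picture viewer there is one more tool, called after "Emit:" in YAML: its name, and indented under it one key for each argument. move_arm: Moves the arm, as the interface text tells. Its arguments: {"type":"object","properties":{"deltas":{"type":"array"},"force":{"type":"number"}},"required":["deltas"]}

```bash
mkdir -p pics
cat > h.py <<'E'
import numpy as np, cv2, pickle
from station import manip, viewer, job
def snap(name,tag):
    s=viewer.snapshot(name); pickle.dump(s,open(f'pics/{tag}.pkl','wb'))
    cv2.imwrite(f'pics/{tag}.png',s['image'][:,:,::-1]); return s
def load(tag): return pickle.load(open(f'pics/{tag}.pkl','rb'))
def f(s): return 240/np.tan(np.radians(s['fovy'])/2)
def px(s,u,v,d=None):
    if d is None: d=s['depth'][int(round(v)),int(round(u))]
    F=f(s); c=np.array([(u-s['cx'])/F*d,(v-s['cy'])/F*d,d]); return np.array(s['R']).T@(c-np.array(s['t']))
def cloud(s):
    F=f(s); v,u=np.mgrid[0:480,0:640]; d=s['depth']
    c=np.stack([(u-s['cx'])/F*d,(v-s['cy'])/F*d,d],-1); P=(c-np.array(s['t']))@np.array(s['R']); P[d==0]=np.nan; return P
def plane(s,u,v,z):
    R=np.array(s['R']);C=-R.T@np.array(s['t']);F=f(s)
    r=R.T@np.array([(u-s['cx'])/F,(v-s['cy'])/F,1]); return C+r*(z-C[2])/r[2]
def proj(s,X):
    c=np.array(s['R'])@np.array(X)+np.array(s['t']);F=f(s); return c[0]/c[2]*F+s['cx'],c[1]/c[2]*F+s['cy']
E
python3 - <<'E'
from h import *
for n in ['scene','top','wrist']:
    s=snap(n,n+'0'); print(n,s['fovy'],s['cx'],s['cy'],-np.array(s['R']).T@np.array(s['t']))
print(manip.sense())
E
```

```text
scene 56.43233070621735 318.53784814142995 240.12109582735317 [0.77505368 0.50542023 0.88176252]
top 47.3560525956953 319.08608375952144 231.16406916264307 [0.11901936 0.00357147 1.47343751]
wrist 65.70646984690485 320.53443615347334 237.97990988817526 [ 0.21989055 -0.58875842  0.37262748]
{'t': 0.15, 'q': array([-1.51149311e+00,  5.28281587e-01,  1.43359325e+00,  4.89812829e-06,
        1.18139231e+00, -1.78514190e-01]), 'qd': array([ 1.76228611e-03, -4.61539146e-03, -2.54601574e-03,  2.14784198e-04,
       -5.33343769e-04,  3.62172342e-05]), 'tau': array([ 6.72407132e-04, -4.42745197e+01, -1.78276098e+01, -2.15057262e-04,
        5.61432666e-03, -1.10349157e-05]), 'tcp_pos': array([ 0.14722771, -0.60685815,  0.2305453 ]), 'tool_rot': array([ 0.43759925,  0.55617483, -0.43671148,  0.55539134]), 'force': array([-0.34879248, -0.32489375,  0.17969815]), 'ft_torque': array([ 0.00482995,  0.03295175, -0.01923542]), 'finger_gap': 0.9994852443747549}
```

View pics/scene0.png

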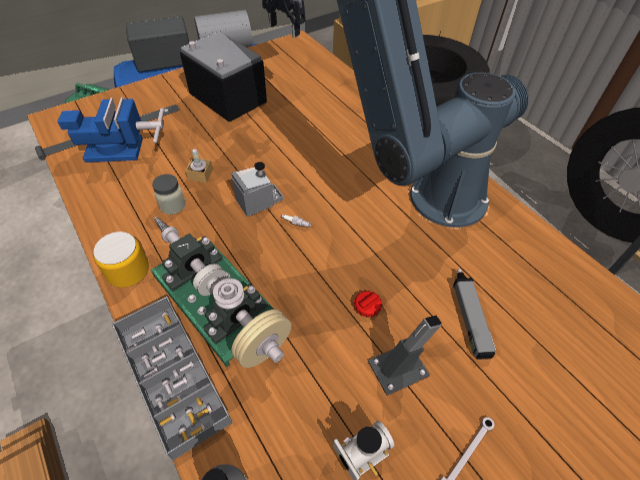

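View pics/top0.png

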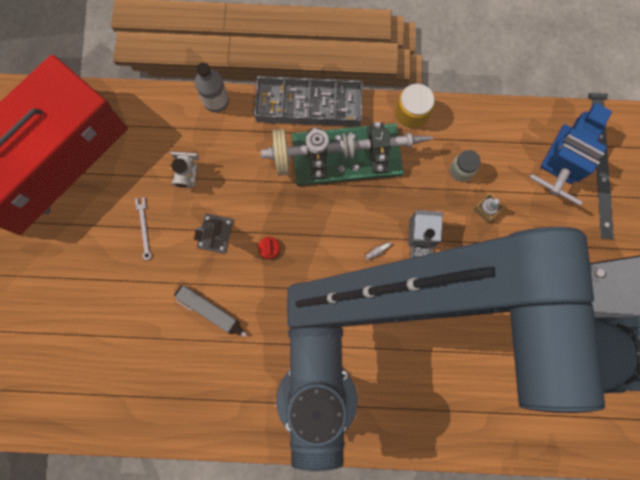

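View pics/wrist0.png

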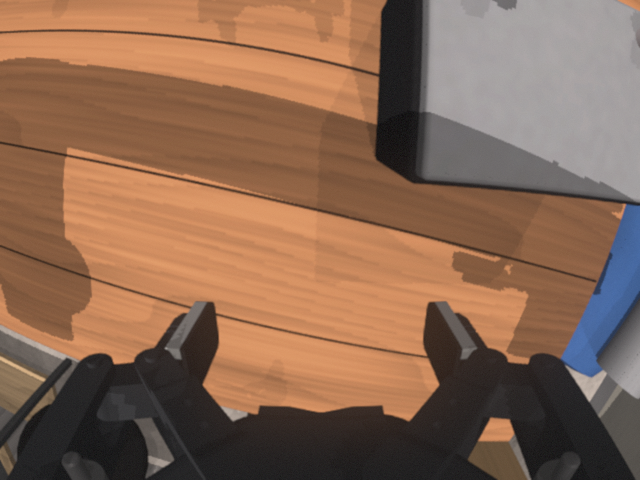

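The top picture shows the spare pulley at about (317,139) on the mop-side bearing. The pen holder is at (213,233), the larger look-alike lies at (210,310), and the red cap is at (269,247). I'll enlarge these areas.

Run:
```python
from h import *
s=load('top0'); c=load('scene0')
a=cv2.resize(s['image'][110:200,240:440,::-1],None,fx=4,fy=4,interpolation=cv2.INTER_CUBIC);cv2.imwrite('pics/a.png',a)
b=cv2.resize(s['image'][205:265,180:290,::-1],None,fx=7,fy=7,interpolation=cv2.INTER_CUBIC);cv2.imwrite('pics/b.png',b)
d=cv2.resize(c['image'][300:400,350:460,::-1],None,fx=6,fy=6,interpolation=cv2.INTER_CUBIC);cv2.imwrite('pics/d.png',d)
e=cv2.resize(c['image'][220:370,140:310,::-1],None,fx=4,fy=4,interpolation=cv2.INTER_CUBIC);cv2.imwrite('pics/e.png',e)
```

```text
(no output)
```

View pics/a.png

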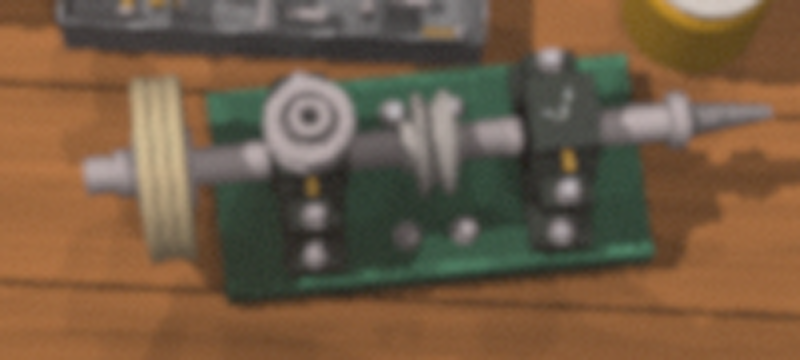

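View pics/b.png

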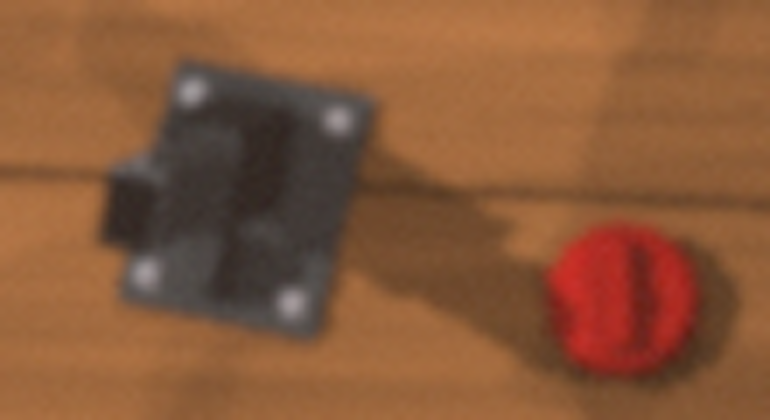

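View pics/d.png

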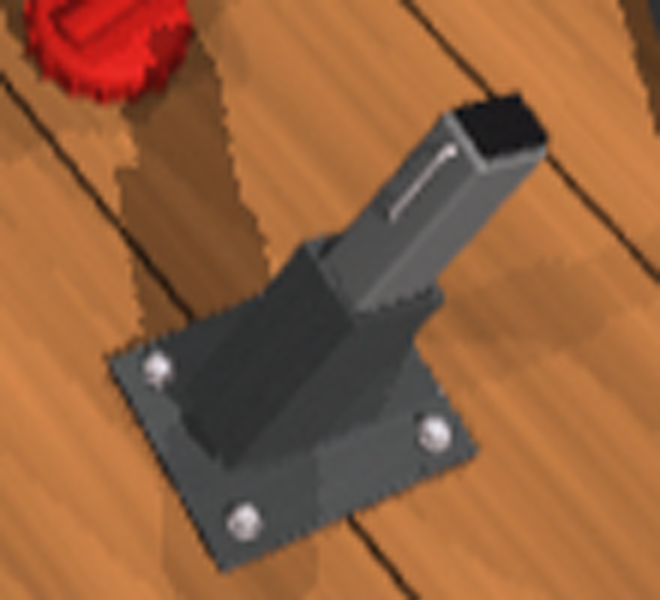

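View pics/e.png

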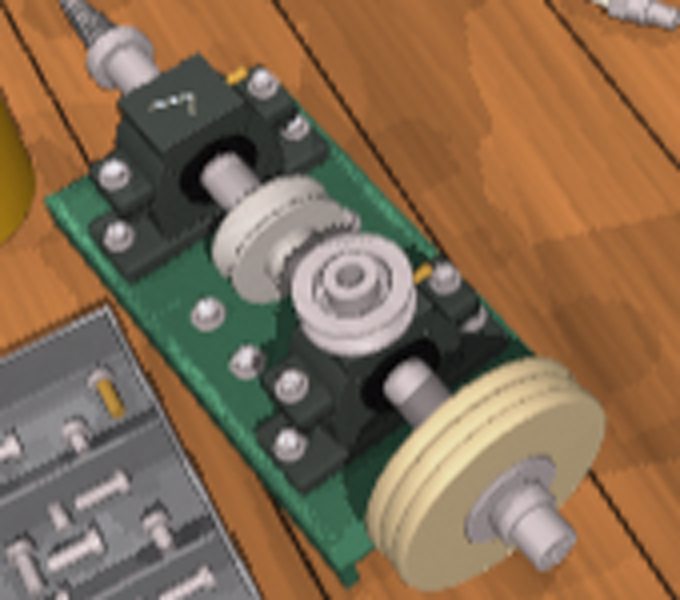

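Run:
```python
from h import *
np.set_printoptions(precision=4,suppress=True)
s=load('top0'); c=load('scene0')
A=lambda u,v:(240+u/4,110+v/4)
print('hub top',plane(s,*A(309,117),.145),px(s,*A(309,117)), 'scene',plane(c,140+350/4,220+280/4,.145),px(c,140+350/4,220+280/4))
for z,uv in [(0.145,(317,139))]: pass
print('base corners')
for uv in [(208,95),(625,55),(652,258),(230,300)]: print(plane(s,*A(*uv),.01),px(s,*A(*uv)))
B=lambda u,v:(180+u/7,205+v/7)
print('plate');Q=[]
for uv in [(185,62),(375,100),(320,338),(122,297)]:
    p=plane(s,*B(*uv),.006);Q.append(p);print(p)
Q=np.array(Q);print('ctr',Q.mean(0), np.linalg.norm(Q-np.roll(Q,1,0),axis=1))
D=lambda u,v:(350+u/6,300+v/6)
q=[]
for uv in [(110,357),(480,450),(225,572)]:
    p=plane(c,*D(*uv),.006);print('scene corner',p)
P=cloud(c); Pt=cloud(s)
print('top face scene', px(c,*D(498,130)),'top cam',px(s,*B(131,205)))
# pen axis from visible face pts
for uv in [(498,130),(450,110),(545,140),(480,172),(520,98),(380,240),(440,230),(415,260),(345,290)]: print(uv,px(c,*D(*uv)))
# rim top cloud
m=(abs(Pt[...,2]-.138)<.004); sub=np.zeros_like(m); sub[125:155,300:335]=1; m&=sub>0
print('rim cloud',np.nanmean(Pt[m],0),m.sum(), Pt[m].min(0),Pt[m].max(0))
m=(abs(P[...,2]-.138)<.004); sub=np.zeros_like(m); sub[270:310,205:250]=1; m&=sub>0
print('rim cloud sc',np.nanmean(P[m],0),m.sum(), P[m].min(0),P[m].max(0))
```

```text
hub top [0.6583 0.025  0.145 ] [0.6658 0.0253 0.1264] scene [0.6589 0.0332 0.145 ] [0.656  0.0213 0.1264]
base corners
[0.7264 0.0998 0.01  ] [0.7185 0.0986 0.0291]
[ 0.771 -0.197  0.01 ] [ 0.7625 -0.1944  0.0289]
[ 0.6192 -0.2181  0.01  ] [ 0.615  -0.2162  0.0222]
[0.5747 0.076  0.01  ] [0.5757 0.0762 0.0069]
plate
[0.4811 0.3232 0.006 ]
[0.4692 0.2471 0.006 ]
[0.3732 0.2609 0.006 ]
[0.3859 0.3392 0.006 ]
ctr [0.4273 0.2926 0.006 ] [0.0966 0.077  0.0969 0.0793]
scene corner [0.4691 0.2535 0.006 ]
scene corner [0.3845 0.3481 0.006 ]
scene corner [0.4827 0.333  0.006 ]
top face scene [0.3885 0.3084 0.1737] top cam [0.388  0.3009 0.173 ]
(498, 130) [0.3885 0.3084 0.1737]
(450, 110) [ 0.3024  0.2438 -0.0012]
(545, 140) [0.3752 0.3165 0.1667]
(480, 172) [0.4012 0.3151 0.1715]
(520, 98) [0.2789 0.2552 0.0019]
(380, 240) [0.418  0.303  0.1247]
(440, 230) [0.4081 0.3146 0.1405]
(415, 260) [0.4136 0.314  0.1251]
(345, 290) [0.4274 0.3036 0.1013]
rim cloud [0.6575 0.0254 0.1383] 224 [ 0.6303 -0.0032  0.134 ] [0.6872 0.0521 0.1419]
rim cloud sc [0.6586 0.0309 0.1369] 423 [0.6294 0.0007 0.1341] [0.6872 0.0595 0.142 ]
```

```bash
cat >> h.py <<'E'
from scipy.spatial.transform import Rotation as Ro
np.set_printoptions(precision=4,suppress=True)
def to(pos,R=None):
    "print total shift in current tool frame (mm) and rotvec (deg)"
    st=manip.sense(); R0=Ro.from_quat(st['tool_rot'])
    print('tcp',st['tcp_pos'],'axes(cols)\n',R0.as_matrix())
    print('shift mm',R0.inv().apply(np.array(pos)-st['tcp_pos'])*1000)
    if R is not None: print('rot deg',np.degrees((R0.inv()*Ro.from_matrix(R)).as_rotvec()))
E
python3 - <<'E'
from h import *
to([.6583,.028,.30])
s=load('top0')
for n,u,v,z in [('cap',269,247,.03),('plug',378,251,.01),('carb',184,167,.1),('disp',427,227,.1),('jar',466,165,.085),('bulb',489,207,.08),('battery',620,290,.15)]: print(n,plane(s,u,v,z),px(s,u,v))
E
```

```text
tcp [ 0.1472 -0.6069  0.2305] axes(cols)
 [[-0.0001  0.9719  0.2356]
 [ 0.0017  0.2356 -0.9719]
 [-1.      0.0003 -0.0016]]
shift mm [ -68.4416  646.2689 -496.7051]
cap [0.3914 0.1422 0.03  ] [0.3918 0.1424 0.0281]
plug [ 0.3977 -0.1526  0.01  ] [ 0.396  -0.1516  0.0187]
carb [0.5823 0.3731 0.1   ] [0.5815 0.3725 0.1023]
disp [ 0.4492 -0.2679  0.1   ] [ 0.4497 -0.2683  0.0979]
jar [ 0.628  -0.3749  0.085 ] [ 0.6257 -0.3732  0.0913]
bulb [ 0.5158 -0.4354  0.08  ] [ 0.5254 -0.446   0.0464]
battery [ 0.3017 -0.7267  0.15  ] [ 0.2987 -0.7149  0.1715]
```

Emit:
move_arm:
  deltas: [85,-40,0,0,0,0,0,85,-40,10,-8,0,0,0,85,0,36,-28,0,0,0,85,0,36,-28,0,0,0,85,0,36,-28,0,0,0,85,0,36,-28,0,0,0,85,0,36,-28,0,0,0,85,0,36,-28,0,0,0,85,0,36,-28,0,0,0,85,0,36,-28,0,0,0]

```text
t: 1.15
tcp_pos: [0.383, -0.31, 0.3112]
tool_rot: [0.437, 0.556, -0.437, 0.556]
force: [0.9, -0.3, -0.3]
finger_gap: 0.998
```

Emit:
move_arm:
  deltas: [85,0,36,-28,0,0,0,85,0,36,-28,0,0,0,85,0,36,-28,0,0,0,85,0,36,-28,0,0,0,85,0,36,-28,0,0,0,85,0,36,-27,0,0,0,85,0,36,-26,0,0,0,85,0,36,-26,0,0,0,85,0,20,-10,0,0,0,85,0,0,0,0,0,0]

```text
t: 2.15
tcp_pos: [0.6292, -0.0141, 0.3105]
tool_rot: [0.436, 0.557, -0.436, 0.557]
force: [-0.6, 0.4, -0.1]
finger_gap: 0.99
```

Run:
```python
from h import *
to([.6583,.028,.30]); print(manip.sense()['q'])
for n in ['scene','top','wrist']: snap(n,n+'1')
```

```text
tcp [ 0.6292 -0.0141  0.3105] axes(cols)
 [[ 0.0002  0.9709  0.2394]
 [ 0.0006  0.2394 -0.9709]
 [-1.      0.0004 -0.0006]]
shift mm [ 10.5048  38.3348 -33.8527]
[-0.2     0.4591  1.3242  0.0007  1.3582  1.129 ]
```

View pics/wrist1.png

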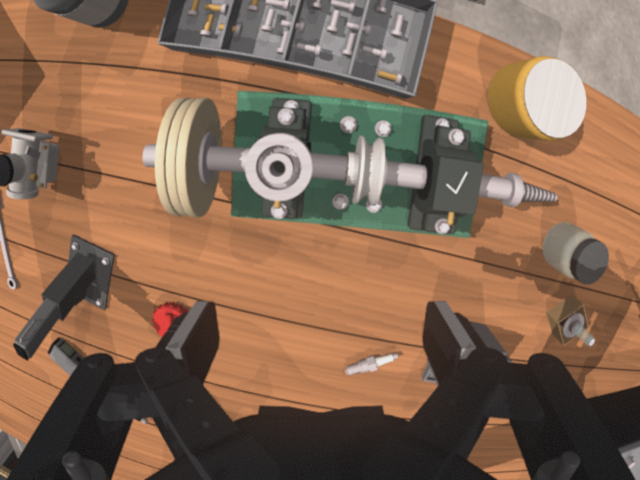

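View pics/scene1.png

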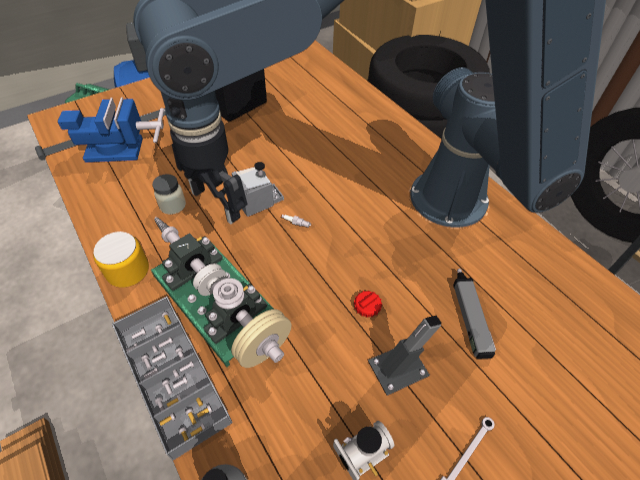

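The wrist picture shows the pulley hub at (279,167), the pen top at about (25,345) and the holder at (90,270). I'll triangulate with the fisheye model.

```bash
cat >> h.py <<'E'
def ray(s,u,v,fish=True):
    F=f(s); dx,dy=u-s['cx'],v-s['cy']
    if fish:
        r=np.hypot(dx,dy); th=r/F; k=np.sin(th)/max(r,1e-9); c=np.array([dx*k,dy*k,np.cos(th)])
    else: c=np.array([dx/F,dy/F,1.]); 
    return np.array(s['R']).T@c
def cam(s): return -np.array(s['R']).T@np.array(s['t'])
def wplane(s,u,v,z):
    r=ray(s,u,v); C=cam(s); return C+r*(z-C[2])/r[2]
def wproj(s,X):
    c=np.array(s['R'])@np.array(X)+np.array(s['t']); rr=np.hypot(c[0],c[1]); th=np.arctan2(rr,c[2]); F=f(s)
    return s['cx']+F*th*c[0]/rr, s['cy']+F*th*c[1]/rr
def crop(s,u0,v0,u1,v1,k,name):
    cv2.imwrite(f'pics/{name}.png',cv2.resize(s['image'][v0:v1,u0:u1,::-1],None,fx=k,fy=k,interpolation=cv2.INTER_CUBIC))
E
python3 - <<'E'
from h import *
w=load('wrist1')
crop(w,220,80,500,250,2.8,'w1a'); crop(w,0,220,220,380,3.6,'w1b')
print('hub',wplane(w,279,167,.145))
E
```

```text
hub [0.6589 0.0275 0.145 ]
```

View pics/w1a.png

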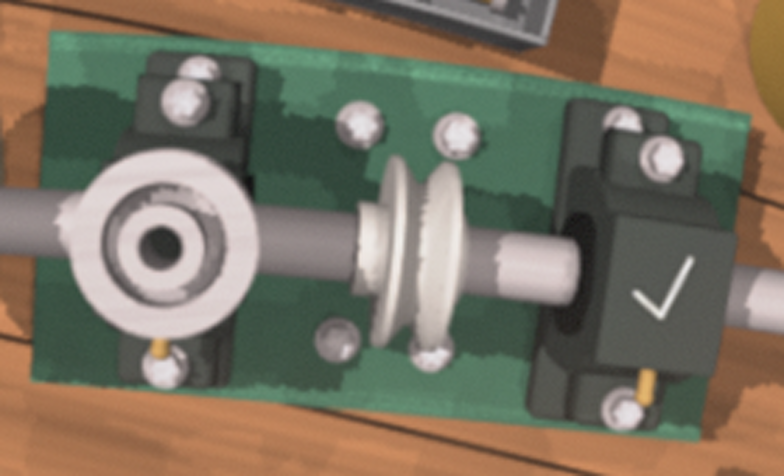

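View pics/w1b.png

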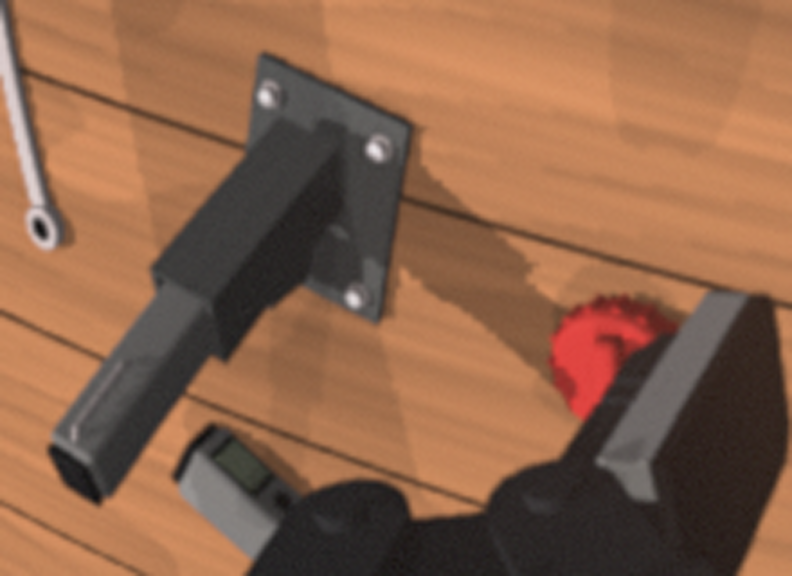

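Emit:
move_arm:
  deltas: [85,0,19,-17,0,0,0,85,0,19,-17,0,0,0,85,40,0,0,0,0,0,85,40,0,0,0,0,0,85,30,0,0,0,0,0,85,0,0,0,0,0,0]

```text
t: 2.9
tcp_pos: [0.6521, 0.0243, 0.1965]
tool_rot: [0.435, 0.559, -0.44, 0.552]
force: [-0.3, -0.3, -0.1]
finger_gap: 0.995
```

Run:
```python
from h import *
to([.658,.028,.117]);
for n in ['scene','wrist']: snap(n,n+'2')
w=load('wrist2'); print(wproj(w,[.658,.028,.145]))
crop(load('scene2'),130,180,330,360,4,'s2c')
```

```text
tcp [0.6521 0.0243 0.1965] axes(cols)
 [[-0.0117  0.9723  0.2336]
 [ 0.0012  0.2336 -0.9723]
 [-0.9999 -0.0111 -0.0039]]
shift mm [79.4059  7.4753 -1.8953]
(np.float64(316.8373950497191), np.float64(254.17045867493806))
```

View pics/wrist2.png

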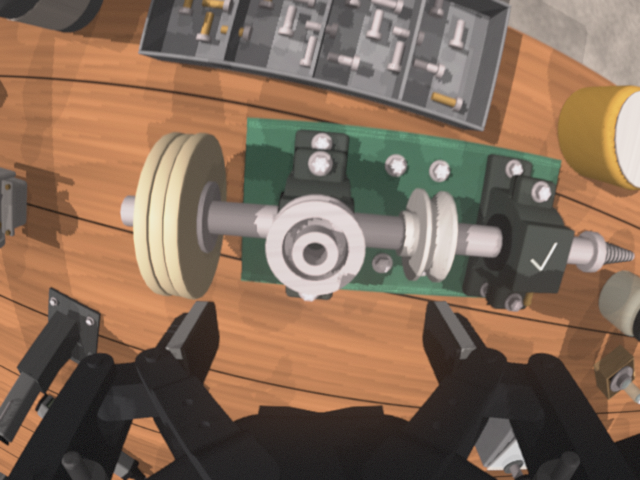

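View pics/s2c.png

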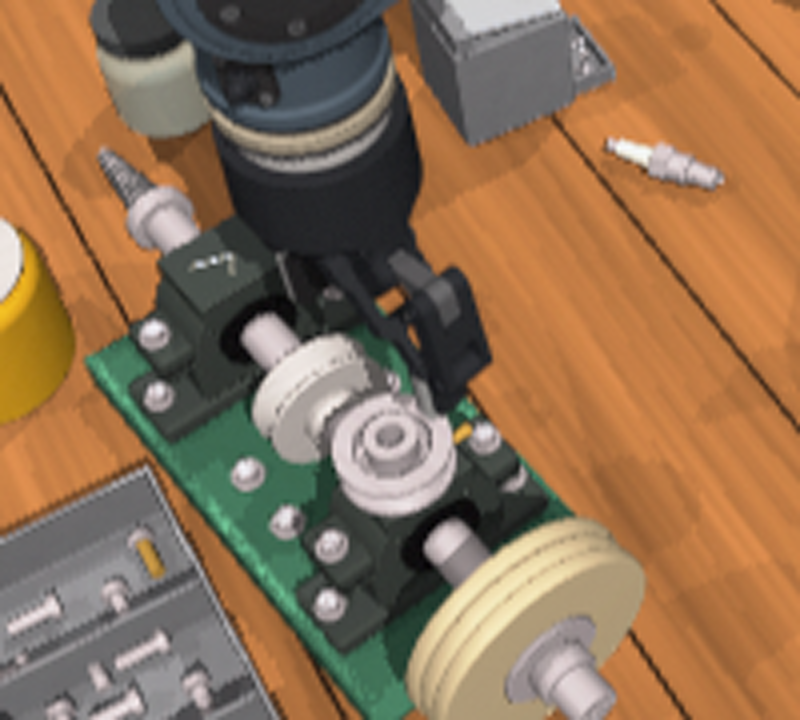

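The hub appears at (315,253), against a predicted (317,254), so the estimate holds. Descending.

Emit:
move_arm:
  deltas: [85,0,4,-2,0,0,0,85,0,0,0,0,0,0,85,20,0,0,0,0,0,85,20,0,0,0,0,0,85,20,0,0,0,0,0,85,10,0,0,0,0,0,85,0,0,0,0,0,0,85,0,0,0,0,0,0]

```text
t: 3.8
tcp_pos: [0.6608, 0.0282, 0.1324]
tool_rot: [0.437, 0.555, -0.437, 0.556]
force: [0.7, -0.6, -0.3]
finger_gap: 0.998
```

Run:
```python
from h import *
to([.658,.0285,.118]); print(manip.sense()['force'])
snap('wrist','wrist3')
```

```text
tcp [0.6608 0.0282 0.1324] axes(cols)
 [[ 0.002   0.9718  0.2357]
 [-0.0002  0.2357 -0.9718]
 [-1.      0.0019  0.0007]]
shift mm [14.4333 -2.683  -0.9414]
[ 0.6523 -0.619  -0.271 ]
```

View pics/wrist3.png

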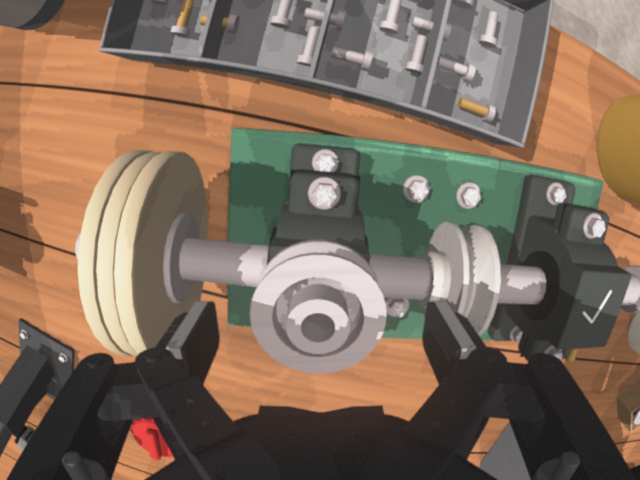

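Emit:
move_arm:
  deltas: [85,10,-2,0,0,0,0,85,4,0,0,0,0,0,72,0,0,0,0,0,0,66,0,0,0,0,0,0,62,0,0,0,0,0,0,58,0,0,0,0,0,0,54,0,0,0,0,0,0,50,0,0,0,0,0,0,50,0,0,0,0,0,0]
  force: 45

```text
t: 4.75
tcp_pos: [0.6582, 0.0282, 0.1182]
tool_rot: [0.438, 0.556, -0.437, 0.556]
force: [-0.5, 2.1, 4.9]
finger_gap: 0.654
```

Run:
```python
from h import *
to([.658,.0285,.118]); print(manip.sense()['force'],manip.sense()['finger_gap'])
snap('wrist','wrist4');snap('scene','scene4')
crop(load('scene4'),130,180,330,360,4,'s4c')
```

```text
tcp [0.6582 0.0282 0.1182] axes(cols)
 [[ 0.0008  0.9719  0.2354]
 [ 0.0005  0.2354 -0.9719]
 [-1.      0.0009 -0.0003]]
shift mm [ 0.2281 -0.1118 -0.3508]
[-0.5064  2.1373  4.8737] 0.6541786064670843
```

View pics/wrist4.png

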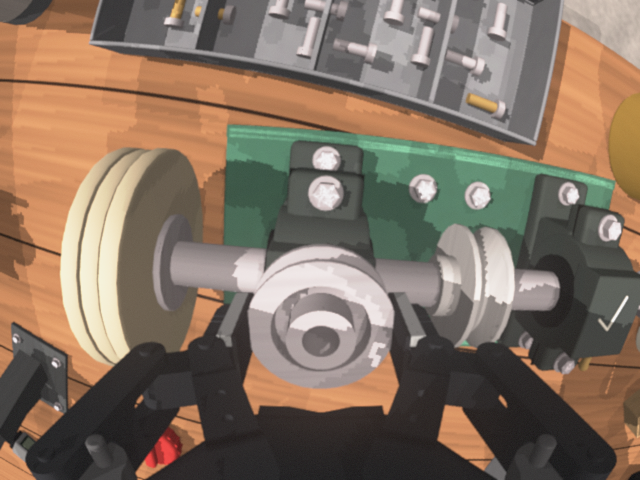

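View pics/s4c.png

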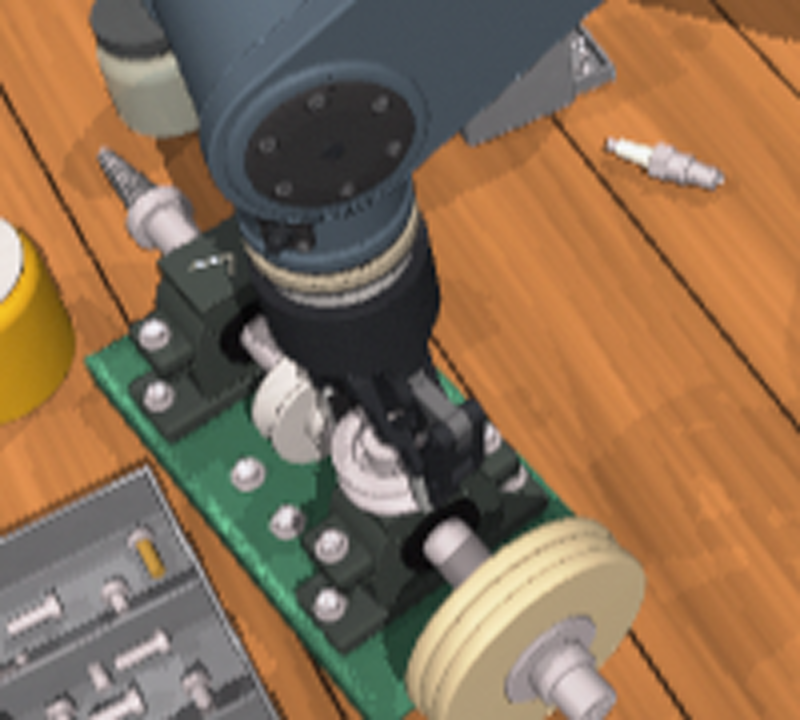

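Emit:
move_arm:
  deltas: [50,-3,0,0,0,0,0,50,-5,0,0,0,0,0,50,-10,0,0,0,0,0,50,-15,0,0,0,0,0,50,-20,0,0,0,0,0,50,-20,0,0,0,0,0,50,0,0,0,0,0,0]
  force: 60

```text
t: 5.55
tcp_pos: [0.6607, 0.0274, 0.1948]
tool_rot: [0.439, 0.553, -0.436, 0.558]
force: [1.4, 0.1, -2.6]
finger_gap: 0.649
```

Run:
```python
from h import *
to([.49,.0,.19]); print(manip.sense()['force'],manip.sense()['finger_gap'])
snap('wrist','wrist5');snap('scene','scene5')
crop(load('scene5'),130,180,330,360,4,'s5c')
```

```text
tcp [0.6607 0.0274 0.1948] axes(cols)
 [[ 0.0086  0.9718  0.2355]
 [-0.0012  0.2355 -0.9719]
 [-1.      0.0081  0.0032]]
shift mm [   3.3143 -172.4054  -13.5796]
[ 1.4495  0.0523 -2.6381] 0.6485838283659303
```

View pics/wrist5.png

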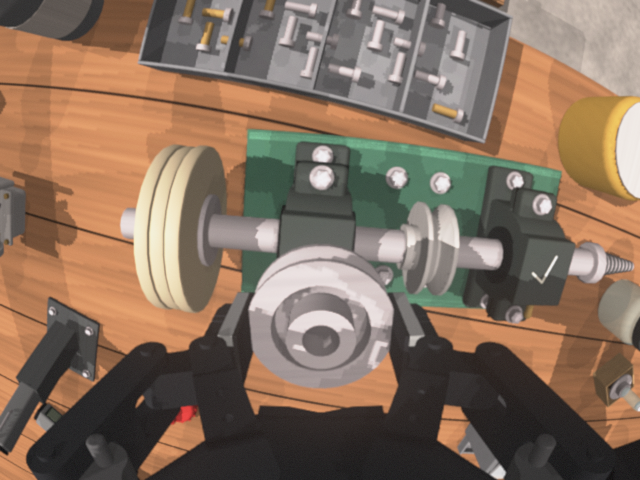

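View pics/s5c.png

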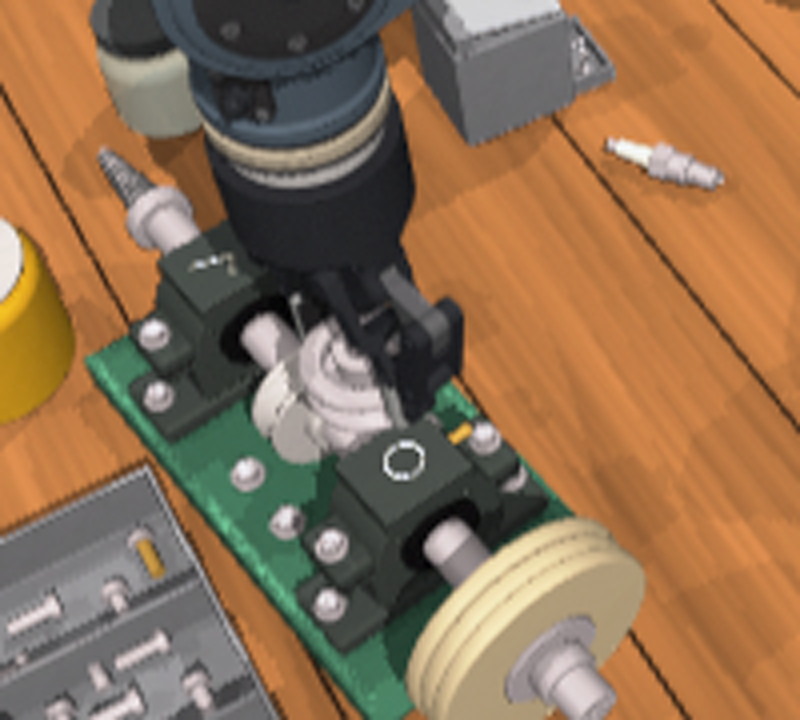

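Emit:
move_arm:
  deltas: [50,0,-20,-2,0,0,0,50,0,-35,-3,0,0,0,50,0,-40,-3,0,0,0,50,0,-40,-3,0,0,0,50,0,-25,-3,0,0,0,50,0,-12,0,0,0,0,50,20,0,0,0,0,0,50,30,0,0,0,0,0,50,30,0,0,0,0,0,50,30,0,0,0,0,0]

```text
t: 6.65
tcp_pos: [0.4891, 0.0005, 0.0791]
tool_rot: [0.438, 0.555, -0.437, 0.557]
force: [-0.3, 0.7, -2.8]
finger_gap: 0.649
```

Emit:
move_arm:
  deltas: [50,25,0,0,0,0,0,50,20,0,0,0,0,0,50,15,0,0,0,0,0,50,10,0,0,0,0,0,50,5,0,0,0,0,0,50,0,0,0,0,0,0,50,0,0,0,0,0,0]

```text
t: 7.35
tcp_pos: [0.4882, 0.0008, 0.0057]
tool_rot: [0.437, 0.555, -0.437, 0.556]
force: [-0.4, 0.1, -2.4]
finger_gap: 0.645
```

Run:
```python
from h import *
to([.49,.0,0.0]); print(manip.sense()['force'],manip.sense()['finger_gap'])
snap('wrist','wrist6');snap('scene','scene6')
crop(load('scene6'),230,180,430,330,4,'s6c')
```

```text
tcp [0.4882 0.0008 0.0057] axes(cols)
 [[ 0.0012  0.9718  0.2357]
 [-0.0003  0.2357 -0.9718]
 [-1.      0.0011  0.0005]]
shift mm [5.676  1.5967 1.1931]
[-0.3939  0.0843 -2.4186] 0.6448830969488609
```

View pics/wrist6.png

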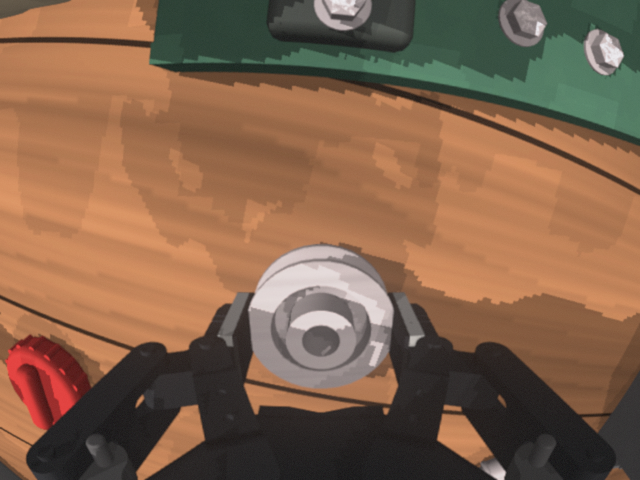

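View pics/s6c.png

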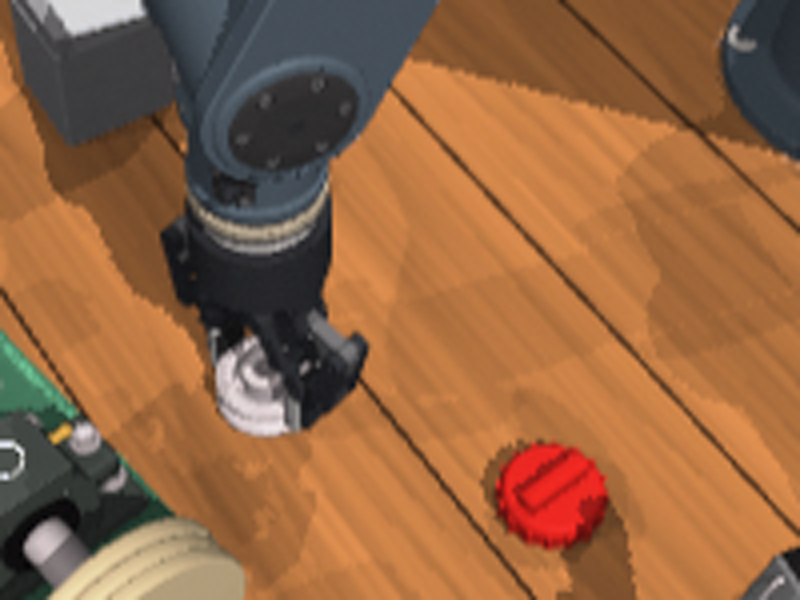

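Still held and just above the bench. Lowering in small steps until it touches.

Emit:
move_arm:
  deltas: [50,2,0,0,0,0,0,50,2,0,0,0,0,0,50,1,0,0,0,0,0,50,0,0,0,0,0,0]

```text
t: 7.85
tcp_pos: [0.4876, 0.0009, 0.0004]
tool_rot: [0.437, 0.556, -0.437, 0.556]
force: [-0.0, -1.1, -1.2]
finger_gap: 0.642
```

Emit:
move_arm:
  deltas: [50,0.7,0,0,0,0,0,50,0,0,0,0,0,0]

```text
t: 8.05
tcp_pos: [0.4876, 0.0009, 0.0004]
tool_rot: [0.437, 0.556, -0.437, 0.556]
force: [-1.4, -0.0, 6.0]
finger_gap: 0.643
```

On the bench (contact 6 N). Opening gradually; the finger tips swing back, i.e. upward.

Emit:
move_arm:
  deltas: [56,0,0,0,0,0,0,60,0,0,0,0,0,0,66,0,0,0,0,0,0,75,0,0,0,0,0,0,85,0,0,0,0,0,0,85,0,0,0,0,0,0,85,-10,0,0,0,0,0,85,-25,0,0,0,0,0]

```text
t: 8.85
tcp_pos: [0.4862, 0.0011, 0.034]
tool_rot: [0.437, 0.557, -0.438, 0.554]
force: [0.5, -0.3, -1.6]
finger_gap: 0.994
```

Emit:
move_arm:
  deltas: [85,-40,0,0,0,0,0,85,-45,0,0,0,0,0,85,-50,0,0,0,0,0,85,-50,0,0,0,0,0,85,-30,0,0,0,0,0,85,0,0,0,0,0,0]

```text
t: 9.45
tcp_pos: [0.4903, 0.0004, 0.2551]
tool_rot: [0.439, 0.552, -0.435, 0.56]
force: [-0.7, -0.2, 1.0]
finger_gap: 0.995
```

Run:
```python
from h import *
to([.4,.25,.3]); print(manip.sense()['q'])
snap('wrist','wrist7');snap('scene','scene7');snap('top','top7')
crop(load('scene7'),130,180,330,340,4,'s7c')
```

```text
tcp [0.4903 0.0004 0.2551] axes(cols)
 [[ 0.0116  0.9717  0.2358]
 [-0.0027  0.2358 -0.9718]
 [-0.9999  0.0107  0.0053]]
shift mm [ -46.6408  -28.3586 -263.5885]
[-0.2276  0.3103  1.7415  0.      1.0779  1.1051]
```

View pics/wrist7.png

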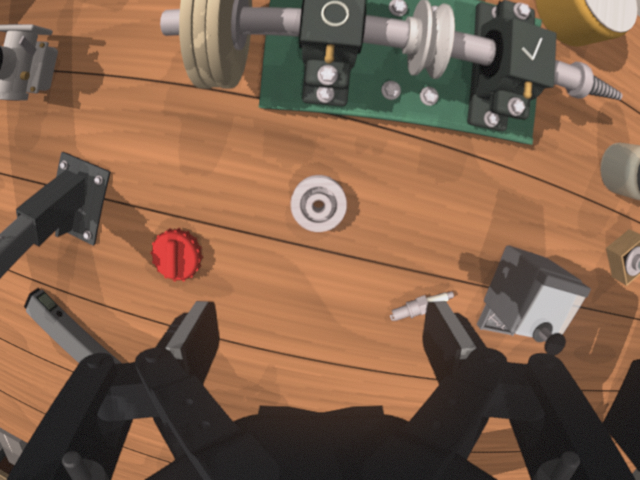

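View pics/s7c.png

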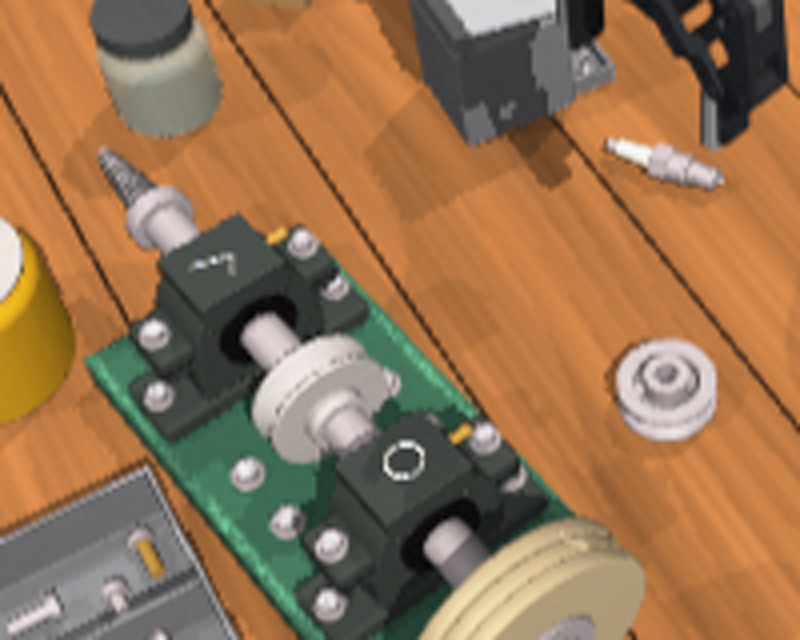

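View pics/top7.png

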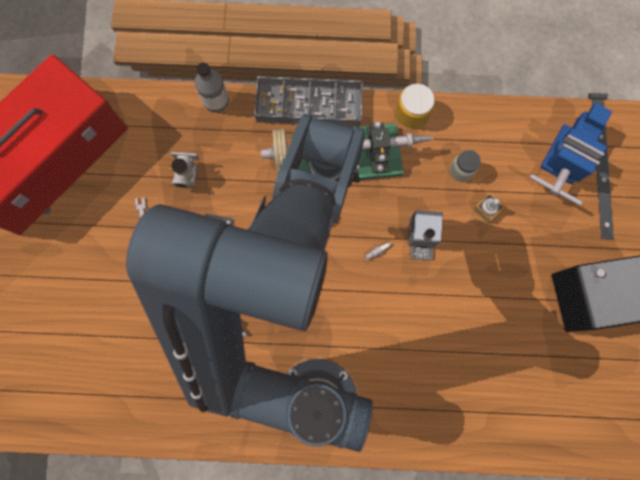

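The pulley lies flat: wrist (319,205), s7c (667,388). The chalk ring is clear at wrist (335,12) and s7c (404,460). I can use the pulley's known position to calibrate the cameras.

Run:
```python
from h import *
c=load('scene7'); w=load('wrist7'); w5=load('wrist5'); w1=load('wrist1')
C=lambda u,v:(130+u/4,180+v/4)
print('pulley scene',plane(c,*C(667,375),.027),'wrist',wplane(w,319,205,.027))
print('ring scene',plane(c,*C(404,460),.118),'wrist',wplane(w,335,12.5,.118))
print('hub before scene corr', plane(load('scene0'),227.5,290,.145))
crop(w,0,130,180,330,4,'w7p')
```

```text
pulley scene [0.4878 0.0045 0.027 ] wrist [0.4882 0.0009 0.027 ]
ring scene [0.6541 0.0301 0.118 ] wrist [0.6538 0.0288 0.118 ]
hub before scene corr [0.6589 0.0332 0.145 ]
```

View pics/w7p.png

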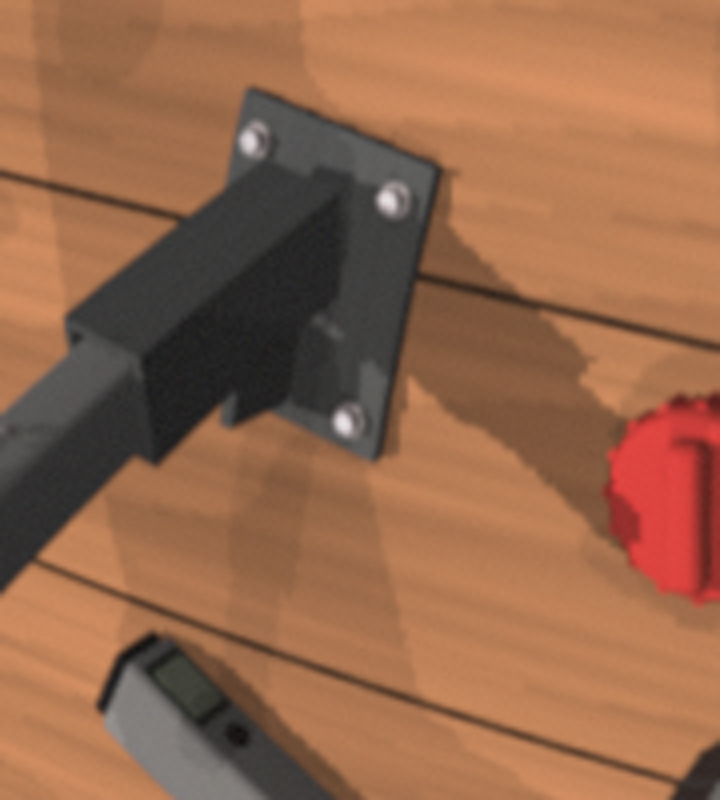

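Emit:
move_arm:
  deltas: [85,-15,-5,-25,0,0,0,85,-20,-10,-38,0,0,0,85,-20,-12,-45,0,0,0,85,0,-12,-45,0,0,0,85,0,-12,-45,0,0,0,85,0,-12,-45,0,0,0,85,0,-12,-43,8,0,0,85,0,0,0,8,0,0,85,0,0,0,7,0,0,85,0,0,0,0,0,0]

```text
t: 10.6
tcp_pos: [0.3485, 0.2567, 0.3024]
tool_rot: [-0.534, -0.462, 0.537, -0.461]
force: [0.7, -0.4, -0.5]
finger_gap: 0.997
```

Run:
```python
from h import *
to([.4,.25,.3]); print(manip.sense()['q'])
w=snap('wrist','wrist8'); print(cam(w))
snap('scene','scene8')
```

```text
tcp [0.3485 0.2567 0.3024] axes(cols)
 [[-0.0045  0.9891 -0.1474]
 [-0.0019 -0.1474 -0.9891]
 [-1.     -0.0042  0.0025]]
shift mm [ 2.2173 51.9145 -0.9692]
[ 0.3756  0.1724  1.7881 -0.0001  1.186   2.0944]
[0.4231 0.2462 0.4443]
```

View pics/wrist8.png

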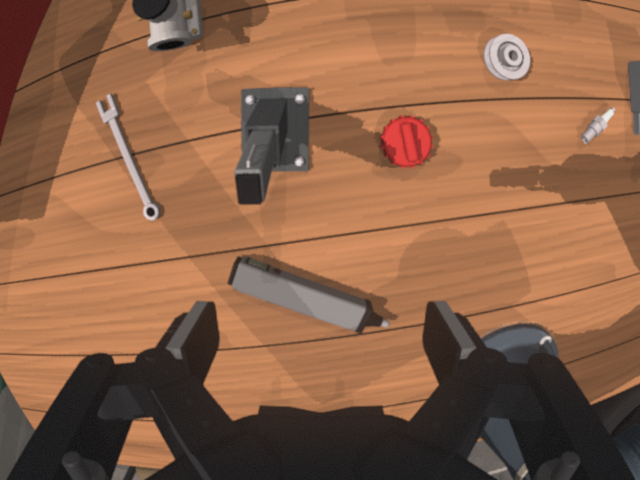

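Run:
```python
from h import *
w=load('wrist8'); crop(w,220,75,330,215,5.5,'w8p'); crop(load('scene8'),350,290,470,400,5.5,'s8p')
# fisheye cloud in crop
d=w['depth']; print((d[75:215,220:330]>0).mean())
def P(u,v):
    r=np.array(w['R'])@ray(w,u,v); return cam(w)+ray(w,u,v)/r[2]*d[int(round(v)),int(round(u))]
for u,v in [(249,190),(255,170),(262,150),(265,130),(290,110),(290,160),(340,200)]: print(u,v,P(u,v))
```

```text
0.9960389610389611
249 190 [0.3842 0.3055 0.1737]
255 170 [0.3982 0.2984 0.1728]
262 150 [0.4106 0.2958 0.1409]
265 130 [0.4268 0.2967 0.0996]
290 110 [0.4462 0.2776 0.0064]
290 160 [0.3877 0.2871 0.0054]
340 200 [ 0.3297  0.2353 -0.0003]
```

View pics/w8p.png

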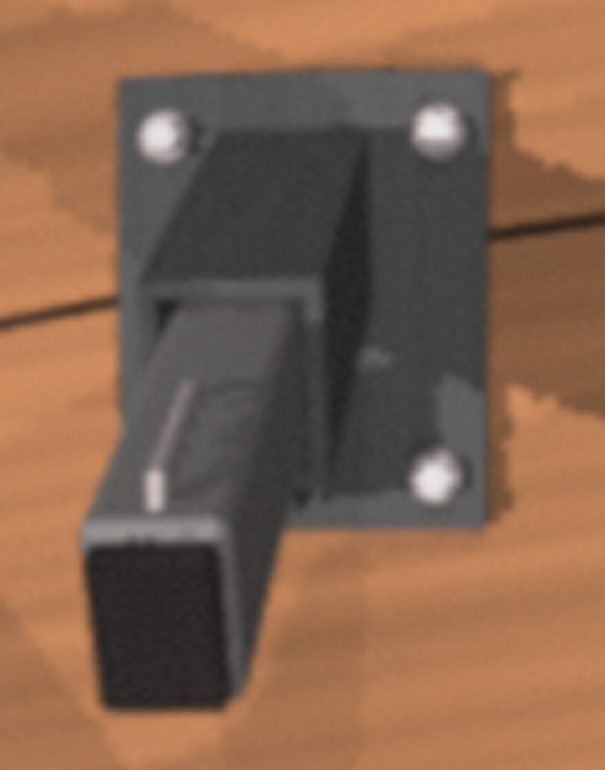

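View pics/s8p.png

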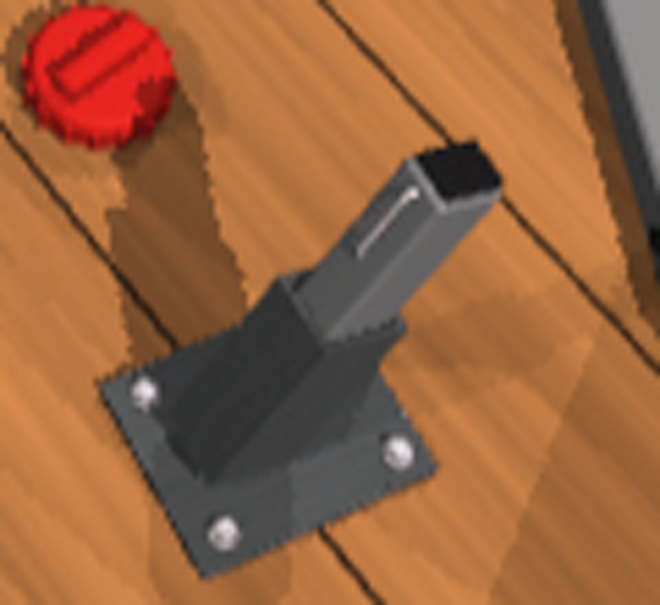

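Run:
```python
from h import *
w=load('wrist8'); d=w['depth']
K=lambda u,v:(220+u/5.5,75+v/5.5)
k=lambda L:np.array([wplane(w,*K(*p),.006) for p in L])
Q=k([(120,78),(488,72),(488,525)]);print(Q, np.linalg.norm(np.diff(Q,axis=0),axis=1)); ctr=(Q[0]+Q[2])/2;print('ctr',ctr)
yx=np.degrees(np.arctan2(*(Q[1]-Q[2])[[1,0]]));yy=np.degrees(np.arctan2(*(Q[0]-Q[1])[[1,0]]));print('yaw x',yx,'y-90',yy-90)
R=np.array(w['R'])
def P(u,v):
    r=ray(w,u,v); return cam(w)+r/(R@r)[2]*d[v,u]
def region(poly):
    m=np.zeros((480,640),np.uint8); cv2.fillPoly(m,[np.round(np.array([K(*p) for p in poly])).astype(int)],1)
    return np.array([P(u,v) for v,u in zip(*np.nonzero(m))])
def fit(A,nm):
    A=A[np.isfinite(A).all(1)]
    c=np.median(A,0)
    for _ in range(4):
        U,S,V=np.linalg.svd(A-A.mean(0),full_matrices=False); n=V[2]; r=(A-A.mean(0))@n; A=A[abs(r)<max(.001,2*r.std())]
    n*=np.sign(n[2]); print(nm,len(A),'c',A.mean(0),'n',n,'tilt',np.degrees(np.arccos(n[2])),'az',np.degrees(np.arctan2(n[1],n[0])),'std',r.std()); return A.mean(0),n
f1=fit(region([(200,330),(280,330),(225,500),(170,500),(200,380)]),'pen face')
f2=fit(region([(95,555),(212,555),(225,695),(110,695)]),'pen top')
f3=fit(region([(215,140),(350,140),(310,270),(160,270)]),'tube face')
```

```text
[[0.4812 0.3297 0.006 ]
 [0.4684 0.2523 0.006 ]
 [0.3719 0.2671 0.006 ]] [0.0785 0.0976]
ctr [0.4266 0.2984 0.006 ]
yaw x -8.728187974661969 y-90 -9.434760586115715
pen face 395 c [0.4112 0.2966 0.143 ] n [0.4843 0.8646 0.134 ] tilt 82.30065940974471 az 60.74474337296297 std 0.002845427970117927
pen top 523 c [0.3853 0.3051 0.1744] n [-0.343   0.046   0.9382] tilt 20.24954436945088 az 172.369506163305 std 0.0005425597834983034
tube face 673 c [0.4453 0.2963 0.0672] n [ 0.926  -0.1567  0.3436] tilt 69.90396566070204 az -9.605487548555995 std 0.00033572117327904506
```

```bash
cat >> h.py <<'E'
pz=np.array([-.3430,.0549,.938]);pz/=np.linalg.norm(pz)
def grip_R():
    x=-pz; z=-np.array([.158,.9874,0]); z-=x*(z@x); z/=np.linalg.norm(z); y=np.cross(z,x); return np.stack([x,y,z],1)
PTOP=np.array([.3853,.3051,.1744])
def gripT(back=0): 
    return PTOP-.042*pz-.019*pz+back*pz
E
python3 - <<'E'
from h import *
to(gripT(.11),grip_R()); print(gripT(.11),gripT()); print(grip_R())
R0=Ro.from_quat(manip.sense()['tool_rot'])
print('in new frame', grip_R().T@(gripT(.11)-manip.sense()['tcp_pos'])*1000)
E
```

```text
tcp [0.3493 0.2564 0.303 ] axes(cols)
 [[-0.0033  0.9892 -0.1465]
 [-0.0013 -0.1465 -0.9892]
 [-1.     -0.0031  0.0017]]
shift mm [ 82.5098  11.7544 -53.7961]
rot deg [ 0.6762 -0.02   20.4949]
[0.3685 0.3078 0.2204] [0.4062 0.3018 0.1172]
[[ 0.3429  0.926  -0.158 ]
 [-0.0549 -0.1482 -0.9874]
 [-0.9378  0.3473  0.    ]]
in new frame [ 81.2719 -18.4968 -53.7847]
```

Emit:
move_arm:
  deltas: [85,0,0,-27,0,0,0,85,0,0,-27,0,0,0,85,0,0,0,0,0,5,85,0,0,0,0,0,5,85,0,0,0,0,0,5,85,0,0,0,0.6,0,5.5,85,0,-18,0,0,0,0,85,25,0,0,0,0,0,85,0,0,0,0,0,0]

```text
t: 11.6
tcp_pos: [0.3487, 0.31, 0.2719]
tool_rot: [0.61, 0.357, -0.45, 0.547]
force: [-1.1, 0.0, -0.1]
finger_gap: 0.994
```

Run:
```python
from h import *
to(gripT(.11),grip_R()); print(manip.sense()['q'])
w=snap('wrist','wrist9'); s=snap('scene','scene9')
g=PTOP-.042*pz
for n,X in [('top',PTOP),('grip',g),('plate-exit',PTOP-.081*pz)]: print(n,wproj(w,X),proj(s,X+[0,.0035,0]))
```

```text
tcp [0.3487 0.31   0.2719] axes(cols)
 [[ 0.3412  0.9266 -0.158 ]
 [-0.0566 -0.1475 -0.9874]
 [-0.9383  0.3458  0.0021]]
shift mm [55.2963  0.8446 -1.0279]
rot deg [0.0435 0.1125 0.0873]
[ 0.6485  0.2021  1.911  -0.3534  0.8122  2.5943]
top (np.float64(319.41836865338405), np.float64(234.55288559016907)) (np.float64(434.5387482698952), np.float64(320.68280852583166))
grip (np.float64(319.4692962299338), np.float64(219.4837698060069)) (np.float64(423.14750264003646), np.float64(333.864204215946))
plate-exit (np.float64(319.506303096684), np.float64(208.75669226205665)) (np.float64(413.2220970327665), np.float64(345.3494010895321))
```

View pics/wrist9.png

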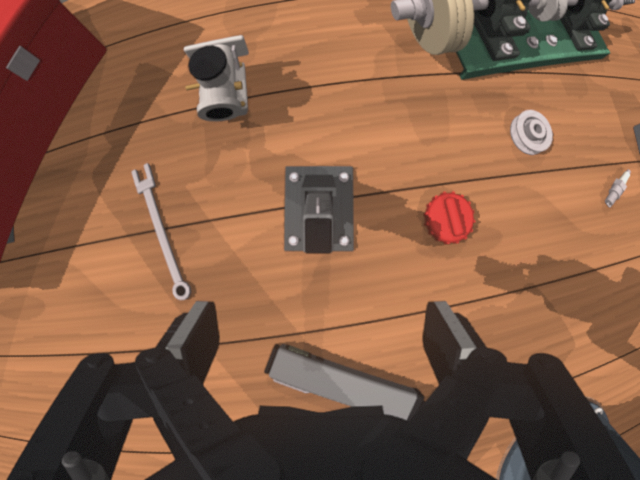

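View pics/scene9.png

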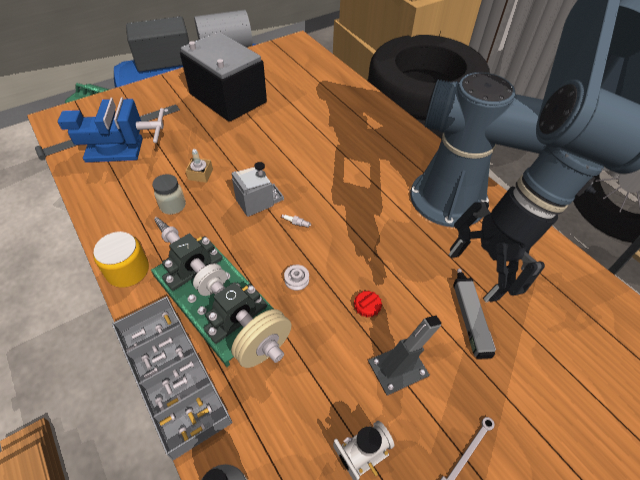

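The pen top sits at (319,236), against a predicted (319,235). Approaching along the pen's axis.

Emit:
move_arm:
  deltas: [85,30,1,-1,0,0,0,85,30,0,0,0,0,0,85,25,0,0,0,0,0,85,20,0,0,0,0,0,85,0,0,0,0,0,0]

```text
t: 12.2
tcp_pos: [0.388, 0.306, 0.1752]
tool_rot: [0.611, 0.356, -0.449, 0.546]
force: [0.2, -0.5, -0.2]
finger_gap: 0.998
```

Run:
```python
from h import *
to(gripT(),grip_R()); print(manip.sense()['q'])
w=snap('wrist','wrist10')
for n,X in [('top',PTOP)]: print(n,wproj(w,X))
```

```text
tcp [0.388  0.306  0.1752] axes(cols)
 [[ 0.3436  0.9254 -0.1601]
 [-0.0553 -0.1502 -0.9871]
 [-0.9375  0.3481 -0.0005]]
shift mm [60.825  -2.7254  1.3006]
rot deg [-0.1227  0.0152 -0.0481]
[ 0.5845  0.4003  1.9807 -0.4729  0.544   2.6968]
top (np.float64(324.41381935669943), np.float64(311.55009111340723))
```

View pics/wrist10.png

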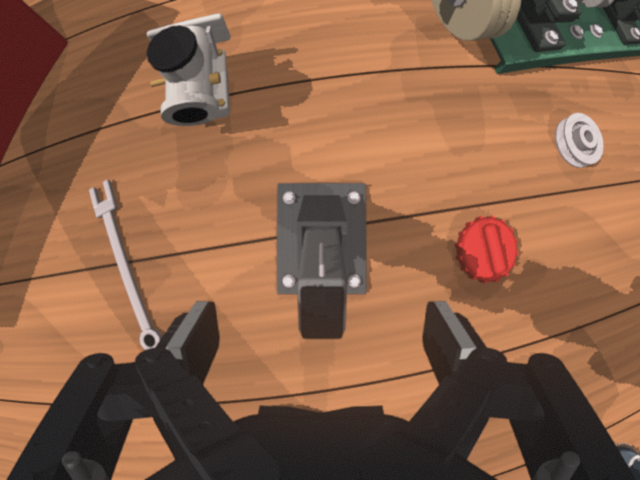

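Joint 6 is already at 2.70 and would come close to its 2.85 limit by the grasp. I'll back off and take the half-turn equivalent grasp instead.

Emit:
move_arm:
  deltas: [85,-40,0,0,0,0,0,85,0,0,0,-8,0,0,85,0,0,0,-8,0,0,85,0,0,0,-8,0,0,85,0,0,0,-8,0,0,85,0,0,0,-8,0,0,85,0,0,0,-8,0,0,85,0,0,0,-8,0,0,85,0,0,0,-8,0,0,85,0,0,0,-8,0,0]

```text
t: 13.25
tcp_pos: [0.374, 0.3095, 0.2161]
tool_rot: [0.173, 0.551, -0.15, 0.803]
force: [0.2, -0.4, -0.3]
finger_gap: 0.998
```

Emit:
move_arm:
  deltas: [85,0,0,0,-8,0,0,85,0,0,0,-8,0,0,85,0,0,0,-8,0,0,85,0,0,0,-8,0,0,85,0,0,0,-8,0,0,85,0,0,0,-8,0,0,85,0,0,0,-8,0,0,85,0,0,0,-8,0,0,85,0,0,0,-8,0,0,85,0,0,0,-8,0,0]

```text
t: 14.25
tcp_pos: [0.374, 0.3095, 0.2161]
tool_rot: [-0.384, 0.518, 0.239, 0.726]
force: [0.5, 0.2, 0.4]
finger_gap: 0.995
```

Emit:
move_arm:
  deltas: [85,0,0,0,-8,0,0,85,0,0,0,-8,0,0,85,0,0,0,-8,0,0,85,0,0,0,-4,0,0,85,0,0,0,0,0,0]

```text
t: 14.75
tcp_pos: [0.374, 0.3095, 0.2159]
tool_rot: [-0.546, 0.446, 0.356, 0.613]
force: [0.2, 0.3, 0.8]
finger_gap: 0.998
```

```bash
cat >> h.py <<'E'
def grip_Rf():
    G=grip_R().copy(); G[:,1:]*=-1; return G
E
python3 - <<'E'
from h import *
to(gripT(),grip_Rf()); print(manip.sense()['q'])
w=snap('wrist','wrist11')
for n,X in [('top',PTOP)]: print(n,wproj(w,X))
E
```

```text
tcp [0.374  0.3095 0.2159] axes(cols)
 [[ 0.3486 -0.9238  0.1585]
 [-0.0508  0.1502  0.9873]
 [-0.9359 -0.3523  0.0054]]
shift mm [104.0001   3.8926  -3.0798]
rot deg [-0.1344  0.2814  0.3072]
[ 0.6101  0.3145  1.957  -0.4137  0.6442 -0.496 ]
top (np.float64(314.98578491457175), np.float64(265.2376044851381))
```

View pics/wrist11.png

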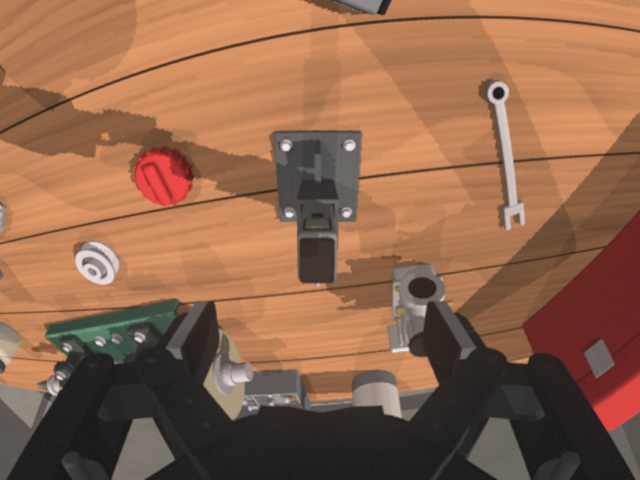

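Emit:
move_arm:
  deltas: [85,20,5,-2,0,0.3,0.3,85,30,0,0,0,0,0,85,20,0,0,0,0,0,85,0,0,0,0,0,0]

```text
t: 15.2
tcp_pos: [0.3925, 0.3032, 0.1453]
tool_rot: [-0.546, 0.452, 0.356, 0.609]
force: [-0.3, -0.1, 0.0]
finger_gap: 0.997
```

Run:
```python
from h import *
to(gripT(),grip_Rf()); print(manip.sense()['q'])
w=snap('wrist','wrist12')
for n,X in [('top',PTOP)]: print(n,wproj(w,X))
```

```text
tcp [0.3925 0.3032 0.1453] axes(cols)
 [[ 0.3381 -0.927   0.1624]
 [-0.0591  0.1513  0.9867]
 [-0.9393 -0.3432 -0.0036]]
shift mm [31.143  -3.2345  0.9121]
rot deg [-0.1683 -0.2821 -0.2493]
[ 0.5731  0.4623  2.0003 -0.5343  0.4752 -0.382 ]
top (np.float64(321.656488109685), np.float64(354.4660468643982))
```

View pics/wrist12.png

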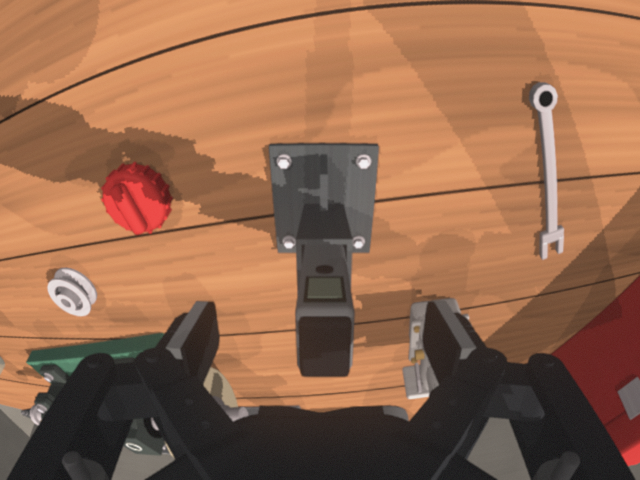

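Emit:
move_arm:
  deltas: [85,10,0,2,0,0,0,85,12,0,0,0,0,0,85,9,0,0,0,0,0,85,0,0,0,0,0,0]

```text
t: 15.65
tcp_pos: [0.4037, 0.304, 0.1172]
tool_rot: [-0.546, 0.451, 0.356, 0.61]
force: [1.0, 0.8, 0.8]
finger_gap: 0.995
```

Run:
```python
from h import *
to(gripT(),grip_Rf()); print(manip.sense()['q'],manip.sense()['force'])
w=snap('wrist','wrist13');snap('scene','scene13');crop(load('scene13'),350,230,510,400,3.5,'s13c')
for n,X in [('top',PTOP)]: print(n,wproj(w,X))
```

```text
tcp [0.4037 0.304  0.1172] axes(cols)
 [[ 0.3402 -0.9265  0.1608]
 [-0.0574  0.1502  0.987 ]
 [-0.9386 -0.345  -0.0021]]
shift mm [ 1.0088 -2.7019 -1.8321]
rot deg [-0.1097 -0.1651 -0.1377]
[ 0.5605  0.528   2.0037 -0.6128  0.4104 -0.3079] [0.968  0.7972 0.843 ]
top (np.float64(313.1421729709185), np.float64(410.1303702231066))
```

View pics/wrist13.png

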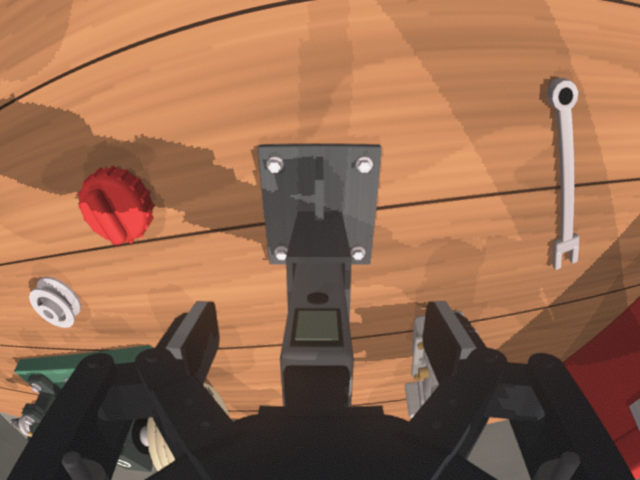

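View pics/s13c.png

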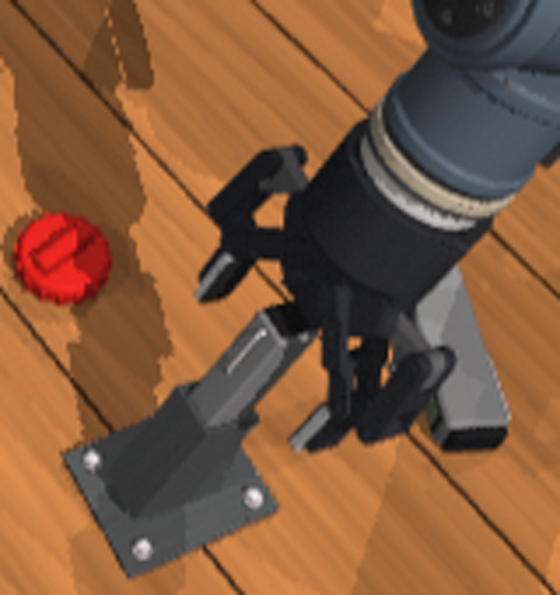

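Emit:
move_arm:
  deltas: [60,1,0,0,0,0,0,45,0,0,0,0,0,0,35,0,0,0,0,0,0,28,0,0,0,0,0,0,24,0,0,0,0,0,0,18,0,0,0,0,0,0,15,0,0,0,0,0,0,15,0,0,0,0,0,0]
  force: 60

```text
t: 16.55
tcp_pos: [0.4039, 0.3041, 0.1167]
tool_rot: [-0.546, 0.45, 0.356, 0.61]
force: [-0.4, 0.3, 1.1]
finger_gap: 0.25
```

Run:
```python
from h import *
to(gripT(),grip_Rf()); print(manip.sense()['force'],manip.sense()['finger_gap'])
w=snap('wrist','wrist14')
```

```text
tcp [0.4039 0.3041 0.1167] axes(cols)
 [[ 0.3408 -0.9264  0.1604]
 [-0.0567  0.15    0.9871]
 [-0.9384 -0.3455 -0.0014]]
shift mm [ 0.4871 -2.6583 -1.9361]
rot deg [-0.1013 -0.1243 -0.1112]
[-0.4381  0.2597  1.1173] 0.25042582490716203
```

View pics/wrist14.png

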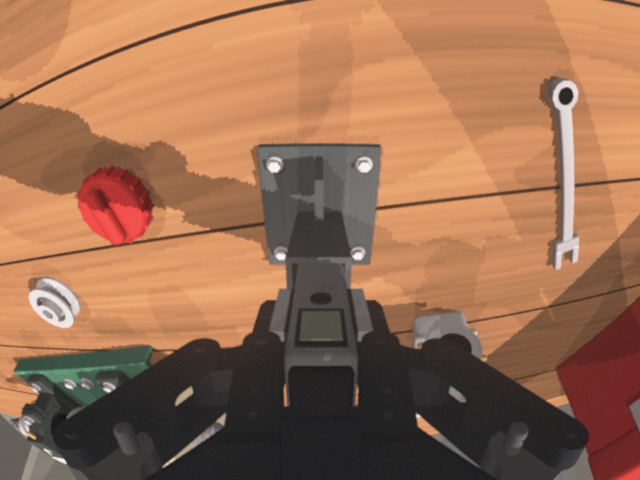

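Gripped (gap 21.4 mm, as expected for 22). Drawing it out along its axis.

Emit:
move_arm:
  deltas: [15,0,0,0,0,0,0,15,-5,0,0,0,0,0,15,-10,0,0,0,0,0,15,-15,0,0,0,0,0,15,-20,0,0,0,0,0,15,-20,0,0,0,0,0,15,-20,0,0,0,0,0,15,-20,0,0,0,0,0,15,-20,0,0,0,0,0,15,0,0,0,0,0,0]
  force: 80

```text
t: 17.6
tcp_pos: [0.3593, 0.3122, 0.2412]
tool_rot: [-0.546, 0.448, 0.356, 0.612]
force: [0.6, -0.4, -1.0]
finger_gap: 0.248
```

Run:
```python
from h import *
to(gripT(.13),grip_Rf()); print(manip.sense()['force'],manip.sense()['finger_gap'],manip.sense()['q'])
w=snap('wrist','wrist15'); s=snap('scene','scene15');crop(s,350,200,550,400,3,'s15c')
```

```text
tcp [0.3593 0.3122 0.2412] axes(cols)
 [[ 0.3438 -0.9254  0.1595]
 [-0.0536  0.1502  0.9872]
 [-0.9375 -0.3479  0.002 ]]
shift mm [ 2.919  -1.9344 -2.8936]
rot deg [-0.1221  0.0787  0.0392]
[ 0.6183 -0.445  -1.0203] 0.2481128494476581 [ 0.6363  0.2622  1.9379 -0.383   0.7234 -0.5129]
```

View pics/wrist15.png

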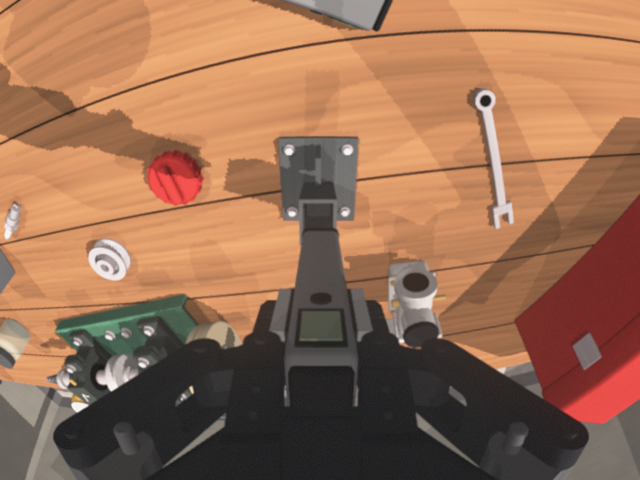

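View pics/s15c.png

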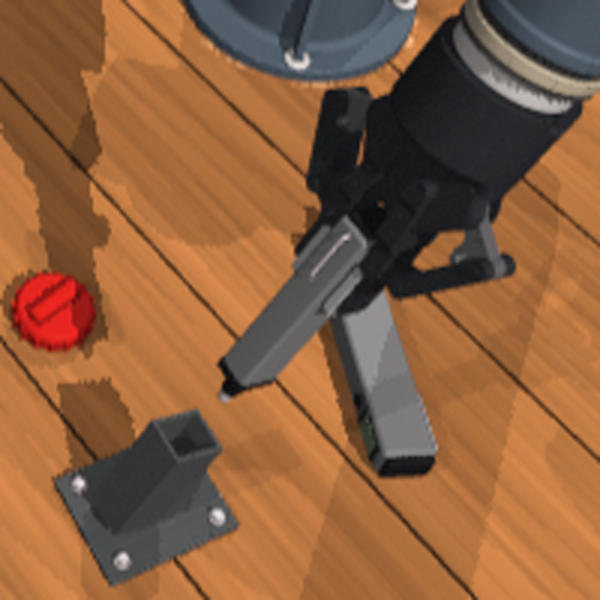

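Emit:
move_arm:
  deltas: [15,-25,-9,0,0,0,0,15,-32,-12,0,0,0,0,15,-32,-12,0,0,0,0,15,0,0,0,0,0,5,15,0,0,0,0,0,5,15,0,0,0,0,0,5,15,0,0,0,0,0,5,15,0,0,0,0,0,0,15,0,0,0,0,0,0]

```text
t: 18.6
tcp_pos: [0.3597, 0.3108, 0.3321]
tool_rot: [-0.459, 0.539, 0.456, 0.538]
force: [-1.5, -0.5, -1.4]
finger_gap: 0.246
```

Run:
```python
from h import *
Rv=np.array([[0,-.97,.24],[0,.24,.97],[-1,0,0]],float); Rv[:,1]/=np.linalg.norm(Rv[:,1]);Rv[:,2]/=np.linalg.norm(Rv[:,2])
to([.654,.0285,.34],Rv); print(manip.sense()['force'],manip.sense()['finger_gap'],manip.sense()['q'])
w=snap('wrist','wrist16'); s=snap('scene','scene16')
```

```text
tcp [0.3597 0.3108 0.3321] axes(cols)
 [[ 0.0017 -0.9868  0.1619]
 [-0.0041  0.1619  0.9868]
 [-1.     -0.0023 -0.0038]]
shift mm [  -6.231  -336.1179 -230.9849]
rot deg [ 4.5788 -0.2117  0.1407]
[-1.4622 -0.5426 -1.3805] 0.2456111779951485 [ 0.4798  0.2052  1.6547 -0.0046  1.2821 -0.9271]
```

View pics/wrist16.png

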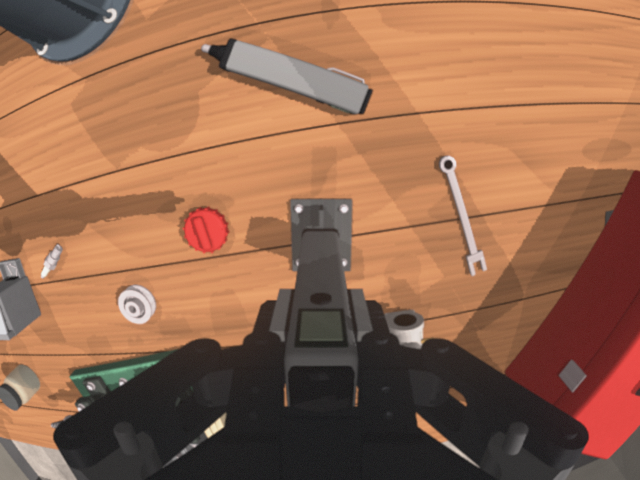

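View pics/scene16.png

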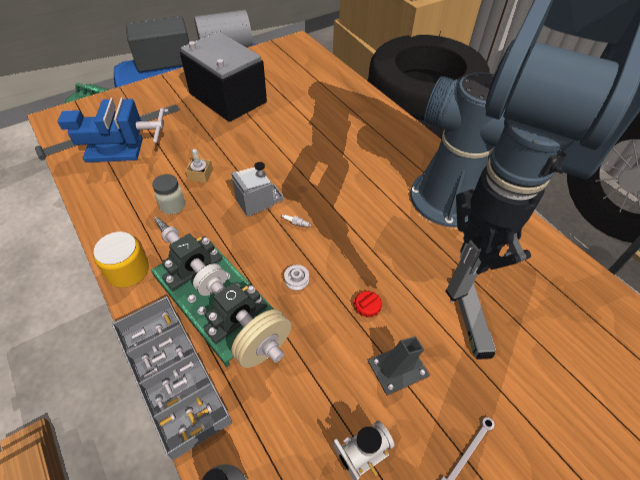

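Emit:
move_arm:
  deltas: [15,-10,-18,-13,0,0,0,15,0,-36,-25,0,0,0,15,0,-42,-29,0,0,0,15,0,-42,-29,0,0,0,15,0,-42,-29,0,0,0,15,0,-42,-29,0,0,0,15,0,-42,-29,0,0,0,15,0,-36,-24,0,0,0,15,0,-24,-16,0,0,0,15,0,-10,-7,0,0,0]

```text
t: 19.7
tcp_pos: [0.6499, 0.0329, 0.3442]
tool_rot: [-0.459, 0.539, 0.456, 0.539]
force: [-1.4, 0.9, -0.9]
finger_gap: 0.253
```

Emit:
move_arm:
  deltas: [15,0,0,0,0,0,0,15,0,0,0,0,0,0]

```text
t: 19.9
tcp_pos: [0.6474, 0.036, 0.3449]
tool_rot: [-0.459, 0.538, 0.458, 0.538]
force: [-0.1, 0.3, -0.8]
finger_gap: 0.248
```

Run:
```python
from h import *
Rv=np.array([[0,-.9868,.1619],[0,.1619,.9868],[-1,0,0]],float)
to([.654,.0285,.24],Rv); print(manip.sense()['force'],manip.sense()['finger_gap'],manip.sense()['q'])
w=snap('wrist','wrist17'); s=snap('scene','scene17'); crop(s,130,120,330,300,4,'s17c')
print(wproj(w,[.654,.0285,.118]),proj(s,[.654,.0285,.118]))
```

```text
tcp [0.6474 0.036  0.3449] axes(cols)
 [[ 0.0014 -0.9872  0.1593]
 [-0.0015  0.1593  0.9872]
 [-1.     -0.0016 -0.0012]]
shift mm [104.8965  -7.5485  -6.2422]
rot deg [ 0.15   -0.0696  0.0929]
[-0.0815  0.3303 -0.776 ] 0.24820175219486412 [-0.1159  0.4629  1.224  -0.0013  1.4531 -1.5265]
(np.float64(314.1946977996478), np.float64(208.77994944636882)) (np.float64(230.65847942292055), np.float64(294.3839201420829))
```

View pics/wrist17.png

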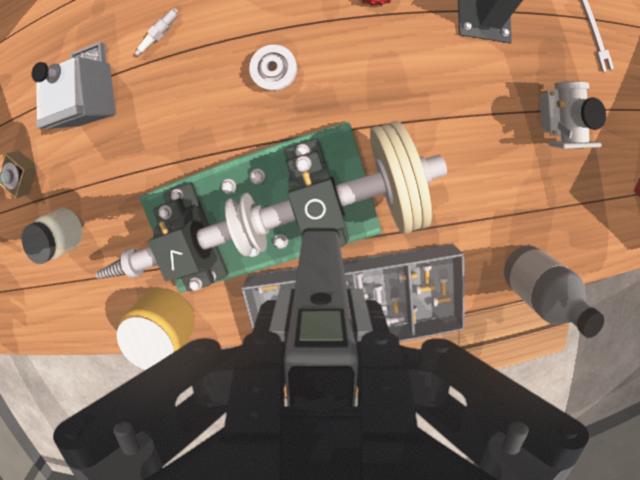

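View pics/s17c.png

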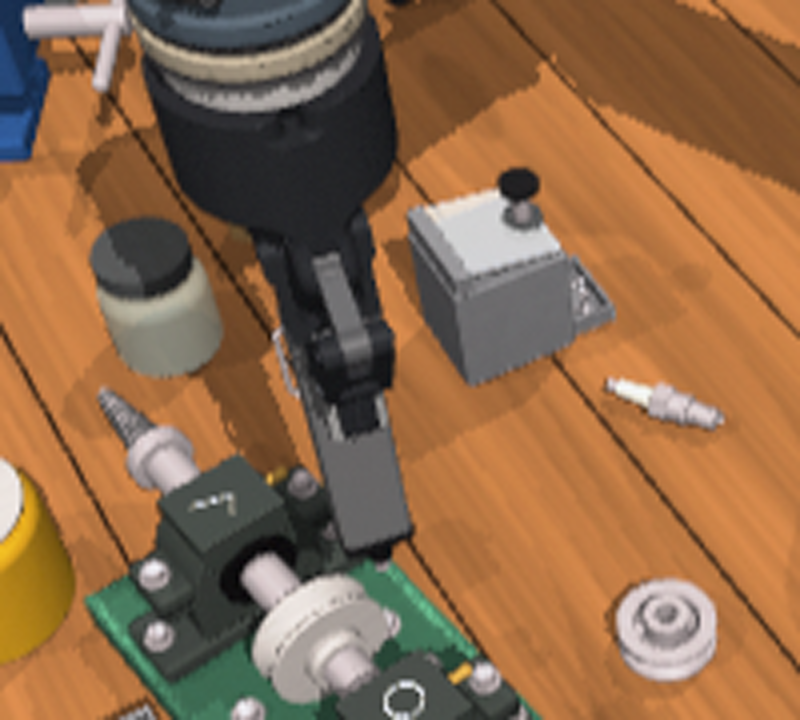

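Emit:
move_arm:
  deltas: [15,0,-7.5,-6.5,0,0,0,15,25,0,0,0,0,0,15,30,0,0,0,0,0,15,20,0,0,0,0,0,15,10,0,0,0,0,0,15,5,0,0,0,0,0,15,0,0,0,0,0,0,15,0,0,0,0,0,0]

```text
t: 20.8
tcp_pos: [0.6563, 0.0266, 0.2565]
tool_rot: [-0.46, 0.538, 0.456, 0.54]
force: [0.0, 0.1, -1.2]
finger_gap: 0.248
```

Run:
```python
from h import *
Rv=np.array([[0,-.9868,.1619],[0,.1619,.9868],[-1,0,0]],float)
to([.654,.0288,.227],Rv); print(manip.sense()['force'],manip.sense()['finger_gap'],manip.sense()['q'])
w=snap('wrist','wrist18'); s=snap('scene','scene18'); crop(s,190,220,290,330,6,'s18c')
crop(w,230,130,410,330,4,'w18c')
p=manip.sense()['tcp_pos']; q=Ro.from_quat(manip.sense()['tool_rot']).as_matrix()
T=p+.109*q[:,0]; print('pred tip',T,wproj(w,T),proj(s,T),'ring',wproj(w,[.654,.0285,.118]),proj(s,[.654,.0285,.118]))
```

```text
tcp [0.6563 0.0266 0.2565] axes(cols)
 [[ 0.0057 -0.987   0.1604]
 [-0.0026  0.1603  0.9871]
 [-1.     -0.006  -0.0017]]
shift mm [29.435   2.7965  1.8102]
rot deg [ 0.09   -0.0948  0.3457]
[ 0.0248  0.1128 -1.1518] 0.2477747230560325 [-0.1284  0.5447  1.3237 -0.0019  1.2672 -1.5376]
pred tip [0.6569 0.0263 0.1476] (np.float64(320.0631355761773), np.float64(235.71586210931073)) (np.float64(226.65542063674303), np.float64(286.2242194432857)) ring (np.float64(322.3096380912407), np.float64(220.48779905250043)) (np.float64(230.65847942292055), np.float64(294.3839201420829))
```

View pics/w18c.png

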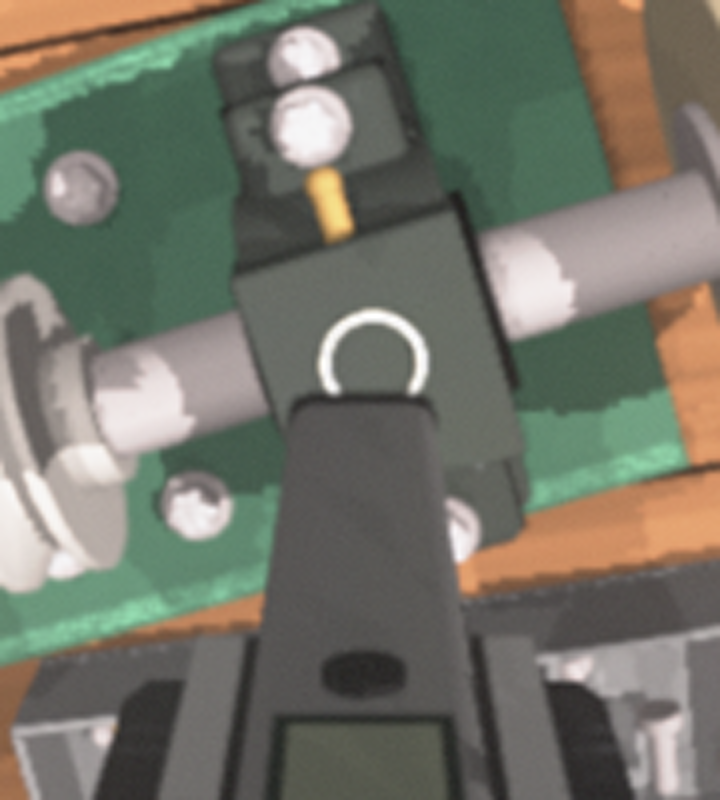

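View pics/s18c.png

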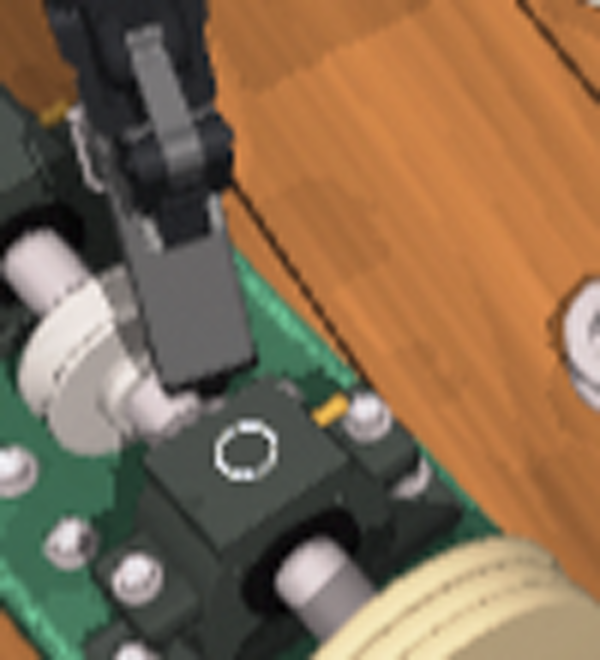

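Run:
```python
from h import *
w=load('wrist18'); s=load('scene18')
p=manip.sense()['tcp_pos']; q=Ro.from_quat(manip.sense()['tool_rot']).as_matrix()
for a in (.078,.082,.086):
  for b in (.011,.015,.019):
    X=p+a*q[:,0]+b*q[:,1]; u,v=wproj(w,X); print(a,b,(u-230)*4,(v-130)*4)
for k in [(0.109,0,0),(.082,.015,.011),(.082,-.015,.011),(.082,.015,-.011)]:
  X=p+q@np.array(k)+[0,.0035,0]; u,v=proj(s,X); print(k,(u-205)*14,(v-270)*14)
crop(s,205,270,255,310,14,'s18d');
```

```text
0.078 0.011 360.00727626872845 413.39801983105167
0.078 0.015 359.9748452787794 388.4701170639372
0.078 0.019 359.94250705090553 363.3056077182048
0.082 0.011 360.03153846793975 406.11353098897575
0.082 0.015 359.999873427734 381.5634149639649
0.082 0.019 359.96829996515544 356.7879752700196
0.086 0.011 360.0550494257841 399.0646257607141
0.086 0.015 360.02411642015613 374.88215188245147
0.086 0.019 359.99327366917146 350.4849492119349
(0.109, 0, 0) 314.57240998447577 245.2761319665011
(0.082, 0.015, 0.011) 419.5700904942345 162.79957819117362
(0.082, -0.015, 0.011) 201.59705098142217 238.8349770697564
(0.082, 0.015, -0.011) 369.805655819884 37.58668704756781
```

View pics/s18d.png

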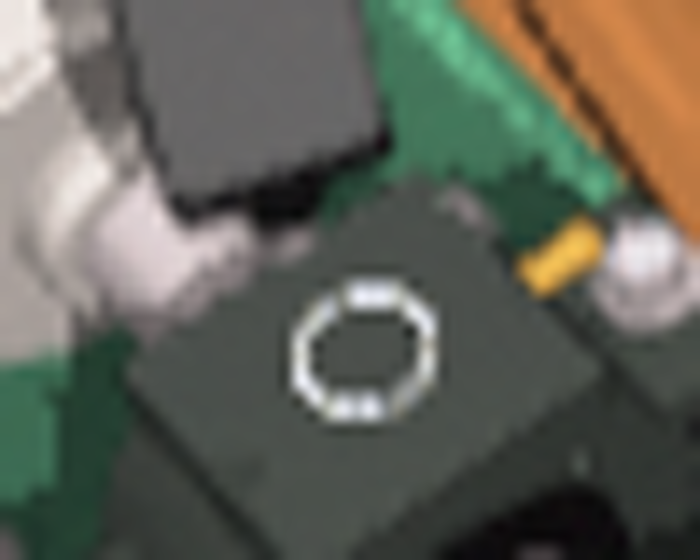

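Emit:
move_arm:
  deltas: [15,0,6.5,2.4,0,0,0.3,15,10,0,0,0,0,0,15,8,0,0,0,0,0,15,4,0,0,0,0,0,15,0,0,0,0,0,0,15,0,0,0,0,0,0]

```text
t: 21.5
tcp_pos: [0.6494, 0.03, 0.2328]
tool_rot: [-0.458, 0.54, 0.458, 0.538]
force: [0.1, -0.5, -1.1]
finger_gap: 0.247
```

```bash
cat > tip.py <<'E'
from h import *
import sys
n=sys.argv[1]
w=snap('wrist','wrist'+n); s=snap('scene','scene'+n)
st=manip.sense(); p=st['tcp_pos']; q=Ro.from_quat(st['tool_rot']).as_matrix()
print(p,'\n',q,st['force'],st['finger_gap'])
T=p+.109*q[:,0]-.0028*q[:,1]; print('pred tip',T)
u,v=proj(s,T+[0,.0035,0]); print('tip in s crop',(u-205)*14,(v-265)*14)
u,v=proj(s,np.array([.654,.0285,.118])+[0,.0025,0]); print('ring in s crop',(u-205)*14,(v-265)*14)
u,v=wproj(w,p+.082*q[:,0]+.0122*q[:,1]); print('edge in w crop',(u-260)*6,(v-160)*6)
u,v=wproj(w,[.6535,.029,.118]); print('ring in w crop',(u-260)*6,(v-160)*6)
crop(s,205,265,255,305,14,'s%sd'%n); crop(w,260,160,390,260,6,'w%sd'%n)
E
python3 tip.py 19
```

```text
[0.6497 0.03   0.2333] 
 [[-0.0014 -0.987   0.1606]
 [-0.0015  0.1606  0.987 ]
 [-1.      0.0012 -0.0017]] [ 0.3115 -0.4811 -1.8319] 0.25141013593621286
pred tip [0.6523 0.0294 0.1243]
tip in s crop 377.9190930699399 404.65779084033704
ring in s crop 367.2224056952924 424.1485501162058
edge in w crop 360.664014499602 422.68632381121057
ring in w crop 359.6393181631422 475.24113693909095
```

View pics/s19d.png

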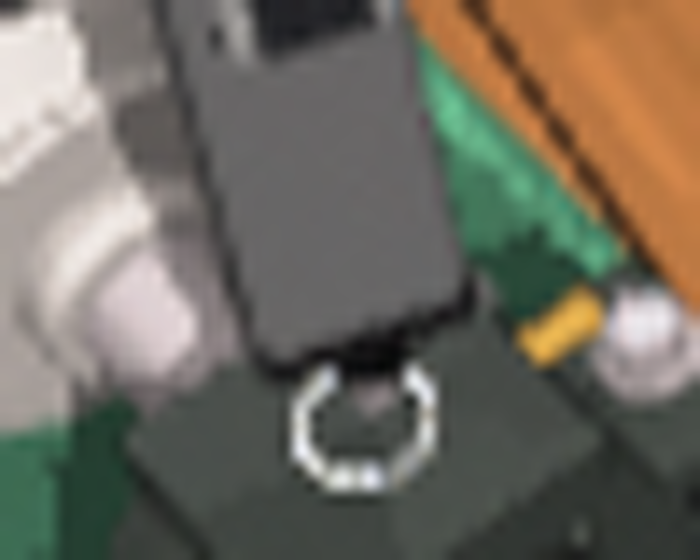

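View pics/w19d.png

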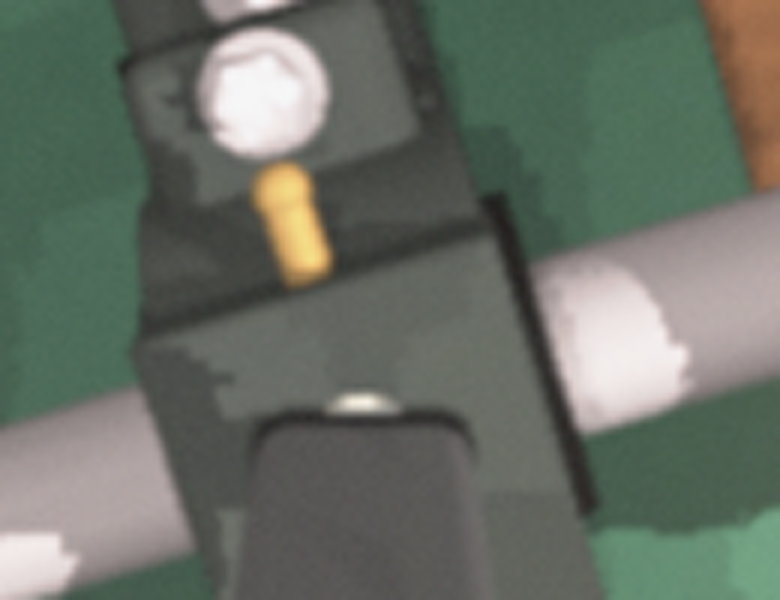

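Run:
```python
from h import *
s=load('scene19')
P=[s and plane(s,205+365/14,265+420/14,.118), plane(s,205+374/14,265+408/14,.1243)]
print('ring',P[0],'tip',P[1],'diff mm',(P[1]-P[0])*1000)
```

```text
ring [0.654  0.0302 0.118 ] tip [0.653  0.0331 0.1243] diff mm [-0.9381  2.8462  6.3   ]
```

Emit:
move_arm:
  deltas: [15,1,-1,-0.8,0,0,0,15,2,0,0,0,0,0,15,1,0,0,0,0,0,15,0,0,0,0,0,0,15,0,0,0,0,0,0]

```text
t: 22.1
tcp_pos: [0.6502, 0.0291, 0.229]
tool_rot: [-0.458, 0.54, 0.458, 0.538]
force: [-0.1, -0.2, -0.5]
finger_gap: 0.246
```

```bash
python3 tip.py 20
```

```text
[0.6502 0.0291 0.2292] 
 [[-0.0019 -0.987   0.1606]
 [-0.0014  0.1606  0.987 ]
 [-1.      0.0017 -0.0017]] [ 0.4161 -1.1773 -1.2173] 0.24730666738054924
pred tip [0.6528 0.0285 0.1202]
tip in s crop 376.0587977391234 417.37274799821
ring in s crop 367.2224056952924 424.1485501162058
edge in w crop 360.4594862540439 418.93745583777
ring in w crop 365.79120792364904 477.12981137805434
```

View pics/s20d.png

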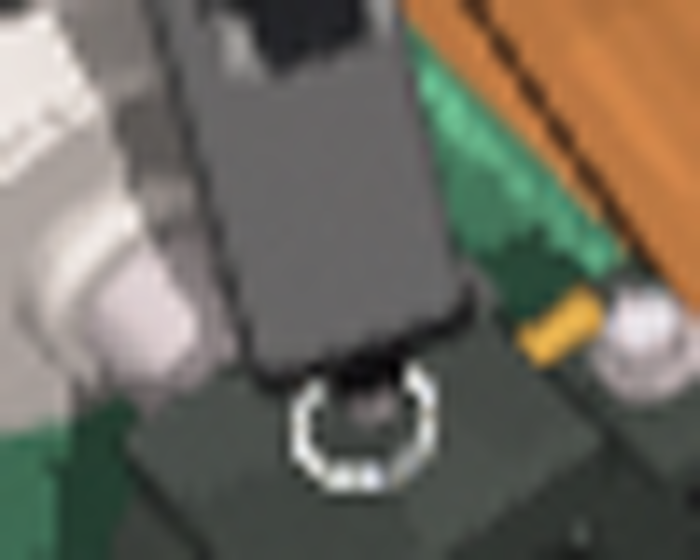

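The tip at (370,415) is inside the ring, centred at (365,420). Pressing slowly.

Emit:
move_arm:
  deltas: [15,1,0,0,0,0,0,15,1,0,0,0,0,0,15,0,0,0,0,0,0]

```text
t: 22.5
tcp_pos: [0.6504, 0.0291, 0.2273]
tool_rot: [-0.458, 0.539, 0.458, 0.538]
force: [0.7, -0.7, 0.5]
finger_gap: 0.25
```

Emit:
move_arm:
  deltas: [15,1,0,0,0,0,0,15,0,0,0,0,0,0]

```text
t: 22.7
tcp_pos: [0.6504, 0.0291, 0.2265]
tool_rot: [-0.458, 0.539, 0.458, 0.538]
force: [-0.3, -0.2, 2.3]
finger_gap: 0.247
```

Emit:
move_arm:
  deltas: [15,1,0,0,0,0,0,15,0,0,0,0,0,0]

```text
t: 22.9
tcp_pos: [0.6504, 0.0291, 0.2256]
tool_rot: [-0.458, 0.539, 0.458, 0.538]
force: [-1.2, 0.9, 4.5]
finger_gap: 0.252
```

Emit:
move_arm:
  deltas: [15,1,0,0,0,0,0,15,0.4,0,0,0,0,0,15,0,0,0,0,0,0,15,0,0,0,0,0,0]

```text
t: 23.3
tcp_pos: [0.6505, 0.0291, 0.2242]
tool_rot: [-0.458, 0.539, 0.458, 0.538]
force: [-0.1, -0.2, 4.7]
finger_gap: 0.249
```

```bash
python3 tip.py 21; python3 -c "
from h import *
for _ in range(5): viewer.snapshot('top'); s=manip.sense(); print(s['t'],s['force'],s['tcp_pos'])
crop(load('scene21'),170,200,300,320,5,'s21e')"
```

```text
[0.6505 0.0291 0.2243] 
 [[-0.0012 -0.987   0.1605]
 [-0.0016  0.1605  0.987 ]
 [-1.      0.0009 -0.0017]] [-0.7883  1.0457  5.7434] 0.24970748505091447
pred tip [0.6531 0.0285 0.1153]
tip in s crop 378.6813255465678 436.0616590505192
ring in s crop 367.2224056952924 424.1485501162058
edge in w crop 360.2913805278273 418.2613042618693
ring in w crop 365.7623857540756 486.53134685595995
23.45 [-0.6147 -0.7554  5.5482] [0.6505 0.0291 0.2243]
23.5 [-0.2367 -0.734   5.7707] [0.6504 0.029  0.2243]
23.55 [-1.2648 -0.0551  5.6776] [0.6505 0.0291 0.2243]
23.6 [-0.7823  0.241   4.964 ] [0.6504 0.0291 0.2243]
23.65 [-0.6651 -0.2134  5.1405] [0.6505 0.0291 0.2243]
```

View pics/s21d.png

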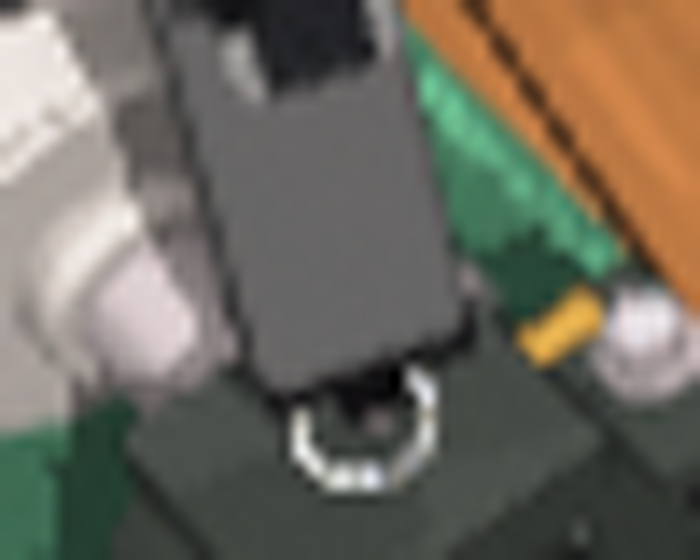

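View pics/wrist21.png

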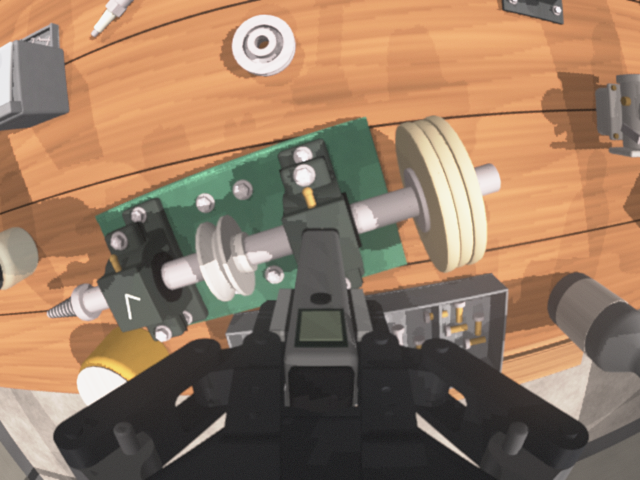

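View pics/s21e.png

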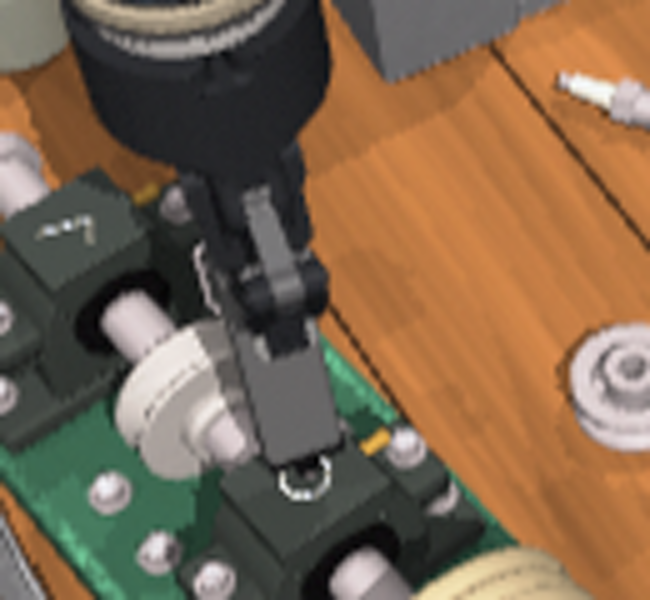

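Emit:
move_arm:
  deltas: [15,0.7,0,0,0,0,0,15,0,0,0,0,0,0,15,0,0,0,0,0,0]

```text
t: 23.95
tcp_pos: [0.6505, 0.0291, 0.2237]
tool_rot: [-0.458, 0.539, 0.458, 0.538]
force: [-1.5, 0.2, 6.4]
finger_gap: 0.247
```

Run:
```python
from h import *
F=[]
for _ in range(6): viewer.snapshot('top'); s=manip.sense(); F.append(s['force'])
print(np.mean(F,0),s['tcp_pos'],s['finger_gap'],s['qd'].max(),s['t'])
w=snap('wrist','wrist22')
print('pulley hub',wplane(w,263,43,.027))
sc=snap('scene','scene22'); d=cv2.absdiff(sc['image'],load('scene0')['image']).max(2)
# cap & plug & spanner moved?
for n,(u0,v0,u1,v1) in dict(cap=(350,288,386,320),plug=(280,212,314,230),carb=(330,415,400,478),spanner=(440,415,500,478),bulb=(184,146,212,184),jar=(150,172,188,216)).items(): print(n,np.median(d[v0:v1,u0:u1]),(d[v0:v1,u0:u1]>40).mean())
```

```text
[-1.5089  0.2775  5.4393] [0.6505 0.0291 0.2237] 0.24816591069346455 0.0019271852022312705 24.25
pulley hub [0.4893 0.003  0.027 ]
cap 25.0 0.1753472222222222
plug 12.0 0.0
carb 12.0 0.0
spanner 13.0 0.0
bulb 113.0 0.9840225563909775
jar 13.0 0.22547846889952153
```

View pics/scene22.png

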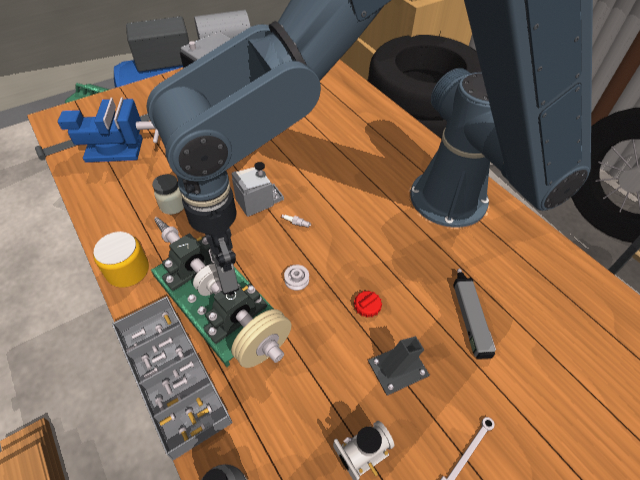

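```bash
python3 -c "
from h import *
print(job.sign_off()); s=manip.sense(); print(s['t'],s['force'],s['tcp_pos'])"
```

```text
the job is handed in; nothing more can be done
None
the job is handed in; nothing more can be done
```

I lifted the pulley off by its rim and laid it flat on the bench at about (0.488, 0.001). I then drew the pen out along its axis, stood it upright and pressed its tip inside the chalk ring. I handed the job in at about 24 s with the pen still gripped and pressed.

**Last checks:**
- **Press:** the net push was about 6.6 N. That puts the tip in by roughly 3 mm from the force, or nearer 3.8 mm from how far the arm went down after contact. Both are inside the 1 to 7.2 mm window.
- **Position and angle:** the tip sits within about 1.5 mm of the ring centre, and the tool is vertical to about 0.1°. The pen showed no visible lean in the jaws.
- **Stillness and grip:** the arm was still, and the jaw gap read about 21 mm on the 22 mm pen.
- **Pulley and other things:** I saw the pulley flat and untouched. The fuel cap, spark plug, carburettor and spanner look unmoved. My image comparison was unclear for the jar and bulb because the arm partly hid them, but I moved nothing near them.

**What disagreed:**
- **Camera offset:** the scene camera placed things about 2 to 6 mm farther in y than the wrist camera and the arm's own position, so I corrected for that.
- **Pen position in the jaws:** the close-up wrist view also differed by about 3 mm on where the pen sat, and I allowed for it when placing the tip.
- **Grasp change:** on the first approach to the pen, one wrist joint was nearing its limit, so I backed off and used the same grasp turned half round.

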